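# Hold a cell of glass pull-balls in the light beam

### The arm

A 7-joint arm with a two-finger parallel gripper is mounted at the origin on the work surface. World frame = base frame: x ahead of the robot, y to its left, z up, the work surface at z = 0. Lengths are in m, angles in rad, forces in N, time in s.
With the tool pointing down it reaches from about 0.425 to 0.875 m from the base axis. Payload 4.7 kg.
Tool frame: the origin (TCP) lies on the centre line of the jaws, within the pads' length; the fingertips stand 14 mm ahead of it and the grasp point (between the pads) lies 5 mm behind it; z points along the fingers, y is the direction in which the jaws open and shut (so a half turn about z gives the same grasp; the last joint's range is limited). The gripper opens to 87 mm and grips with 3 to 60 N. Pads are 19 mm wide; open, the fingers measure 117 mm over their backs; the gripper's body (75 mm by 190 mm) begins 51 mm behind the grasp point.
Start: joints at [-1.231, 0.321, -0.07, 1.45, 0.023, 1.371, -0.057], TCP at [0.208, 0.616, 0.237] pointing down, gripper open.
Joint ranges: [-2.86, 2.86], [-0.3, 2.09], [-1.38, 1.24], [0.06, 2.45], [-1.56, 4.7], [0.09, 2.05], [-2.69, 2.69]. Speed limits (rad/s): [2.57, 2.57, 3.14, 3.14, 3.14, 3.14, 3.14].

### API

Orientations are given as a rotation vector (axis times angle).
In Python, from bench import ctrl, optics, models gives the robot as it stands. The module is installed in compiled form; this text tells all that it offers.
- The arm moves only by the tool arm_command, never from a script. Its argument "motion" is a list of rows, each a list of 3 entries, a list of its own where there are three numbers: the shift along the tool's x, y, z in mm, then the turn, a rotation vector about the tool's x, y, z in degrees, then the closure, from 0 (fully open) to 1 (shut). In form: [[[x, y, z], [ax, ay, az], claw], ...]. A call has 1 to 8 rows; each row shifts and turns the commanded pose from where the row before left it, along the tool's axes as they then stand; what a row does not reach is not made up. A row lasts 1/12 s, in which the tool goes at most 41.7 mm and 7.16 degrees, less where a joint would pass 70% of its speed; a pose out of reach is approached as far as the arm can. A call with a gripper value outside its range is refused whole. The fingers move at their own pace and stop on an object; "force" is the grip in N (left out, the last holds). Time passes only in rows, so rows that do not move let the fingers close. It gives the time, the measured TCP pose, the force and the opening at its end, in the units of the state.
- ctrl.get_state(): the state, without advancing time (a new reading comes with each control period).
- optics.get_image(name): name is "scene" or "side" or "wrist"; returns (picture, depth): 400x640x3 uint8, blue, green, red; 400x640 float32, m along the optical axis (not along the pixel's ray), 0 where there is no reading.
- optics.camera_model(name): a dict with "fovy" (degrees; the focal length in pixels is half the picture's height over the tangent of half this angle, whatever the lens; pixels are square), "cx", "cy" (the principal point, pixels), "distortion" ([k1, k2, p1, p2, k3] as OpenCV has them; the pictures are not rectified), "rvec" (rotation vector, rad) and "tvec" (3), from world to camera coordinates, as OpenCV has them; the wrist camera has in their place "mount" (4x4, takes a point from camera to tool coordinates, whose origin is the TCP and whose axes are the flange's). Camera axes: x right, y down, z forward; pixel columns grow to the right and rows downward; lengths in m; the calibration is good to about 2 mm. A picture is of the moment at which its call begins: read the wrist's pose just before it. camera_model takes no time and is no camera call.
- ctrl.close_job(): hands the job in, once; it reports no verdict.
Trained networks look in the newest picture that a camera, given by its name, has taken for a name from the list of things; names that differ only in an ending like _2 or _b are one class to them, and where a whole thing is asked for, a point or a joint stands for the part that bears it (a point fixed in the world has none). Each returns a list of dicts, best first, with "conf" (0 to 1); they miss things now and then, are a little off and sometimes report something else, mostly with a low value. They report only what shows in the picture. A call takes as long as a camera call. They do not tell look-alikes from the thing itself.
- models.search_frame(camera, target): "location" ([x, y, z] in m, in the coordinates of the camera as it stood for that picture, good to about 4 mm: the middle of the surface that is visible of it).
- models.silhouettes(camera, target): "pixels" (400x640 bool, what is visible of it).
The state is a dict: "time": time; "joint_positions": joint angles; "qd": joint speeds; "joint_torque": joint torques, N m; "position": TCP position; "tool_rot": TCP orientation; "ft_force": force on the tool from outside, world axes, zero at the start; "torque": the same for the moment, N m; "grip_width": opening from 0.0 (shut) to 1.0 (fully open).
Only numpy, scipy, OpenCV 4.12 (cv2) and the standard library are available. Lean on these libraries where they do the work, as an engineer would, in place of code of your own. Each camera call takes 0.05 s, during which the arm holds its last target.

### The job

Check a sample of glass blind-cord balls: lift the cup and pour all five balls into the viewing cell where it stands, then put the empty cup back upright on the table top and let go of it. Then pick up the cell by its two frosted walls only, never touching its clear windows with the fingers, and hold it upright and still in the air, centred in the light path midway between lamp and sensor, with its clear windows squarely facing them so that the beam passes through both. Finish while holding it there; the light bench carries none of it, and leave the other things on the table where they are.

Things in the scene. Friction and masses are not known exactly. Their poses are not given: they have to be found in the camera images.
- cup_center (a point): aluminium cup, round, open at the top, 75 mm high, straight outside 65 mm in diameter; inside it widens from 45 mm at the floor (5 mm thick) to 59 mm at the rim (rim edge 3 mm), about 0.09 kg. The point is on its axis, half-way up (37.5 mm above its underside); z points out of the mouth. It starts upright on the table top with the five balls in it
- cup: the same cup; origin at the centre of its underside, z towards its mouth
- cell_center (a point): square open-topped viewing cell, 66 x 66 mm outside, 80 mm high, about 0.24 kg, upright on the table top. The point is its very centre (40 mm above its underside); z up. Frosted walls (opaque white): its faces at +y and -y, 66 mm apart over their outsides, 66 mm wide, 5 mm thick. Clear windows: its faces at +x and -x
- cell: the same cell, windows included; origin at the centre of its underside, same axes. A solid grey foot fills its lowest 28 mm; the space above it is 56 x 56 mm, open at the top; five balls lie there in one layer
- windows: the cell's two clear windows, fixed to it, over its full height, 3 mm thick, set 2 mm back between the edges of the frosted walls; origin at the centre of the cell's underside, same axes; fingers must not touch them
- beam_mid (a point): middle of the light path of the light bench, 105 mm above the table top; x runs along the beam from lamp to sensor, z up. The beam is level and 20 mm thick. The free gap between the front rings of lamp and sensor is 156 mm, centred on this point
- bench: the light bench, fixed: a steel base plate 290 x 75 x 12 mm (x, y, z) with a black lamp head (-x end) and a grey sensor head (+x end), at most 54 mm thick, tops 132 mm above the table top, facing each other. Origin at the centre of the underside of its base plate, straight below the middle of the beam; x along the beam
- tape: bystander: cardboard ring 100 mm in diameter, 45 mm high, lying flat; origin at the centre of its underside
- core: bystander: upright end of a cardboard tube 80 mm in diameter, 110 mm high; origin at the centre of its underside
- carton: bystander: closed cardboard box 90 x 130 x 60 mm (x, y, z); origin at the centre of its underside
- ball0_center (a point): centre of an amber glass ball, 17 mm in diameter, 10 g; the five are alike and start in the cup
- ball1_center (a point): centre of an amber glass ball, 17 mm in diameter, 10 g; the five are alike and start in the cup
- ball2_center (a point): centre of an amber glass ball, 17 mm in diameter, 10 g; the five are alike and start in the cup
- ball3_center (a point): centre of an amber glass ball, 17 mm in diameter, 10 g; the five are alike and start in the cup
- ball4_center (a point): centre of an amber glass ball, 17 mm in diameter, 10 g; the five are alike and start in the cup
Mind the look-alikes: they are no part of the job. What is shaped like the cell but orange or turquoise is not meant.

How it is judged:
On the way, in this order (a step that is already met when the one before it is completed fails the run):
1. the cup is lifted and tipped (angle between cup_center's own z axis and vertical above 1 rad and height (world z) of cup_center above 0.08 m and contact force between the fingers and cup above 0.3 N), for 0.05 s.
2. all five balls lie in the cell, which stands upright on the table top (distance between each of ball0_center, ball1_center, ball2_center, ball3_center, ball4_center and cell_center below 0.036 m and height (world z) of cell_center below 0.048 m and angle between cell_center's own z axis and vertical below 0.1 rad), for 0.2 s.
3. the cup stands upright on the table top, let go, the balls still in the cell (angle between cup_center's own z axis and vertical below 0.15 rad and height (world z) of cup_center between 0.03 and 0.05 m and contact force between the fingers and cup below 0.1 N and distance between each of ball0_center, ball1_center, ball2_center, ball3_center, ball4_center and cell_center below 0.036 m), for 0.2 s.
At the end, for the whole second after the job is handed in: Cell held still in the fingers, clear of light bench and cup, centre within 12 mm of the beam (sideways, height) and 25 mm of its middle, upright within 8 deg, windows square to the beam within 9 deg (either way round), all five balls in it; the cup upright on the table top, released (all of step 3 and x of cell_center in the frame of beam_mid between -0.025 and 0.025 m and y of cell_center in the frame of beam_mid between -0.012 and 0.012 m and z of cell_center in the frame of beam_mid between -0.012 and 0.012 m and angle between cell_center's own z axis and vertical below 0.14 rad and angle between the x axis of cell_center and the x axis of beam_mid, either way round below 0.17 rad and contact force between the fingers and cell above 1 N and contact force between each of bench, cup and cell below 0.1 N and contact force between the fingers and windows below 0.3 N and linear speed of cell below 0.03 m/s); the arm keeps its last pose, push and grip.
It fails at once if a finger touches a clear window of the cell (contact force between the fingers and windows above 0.3 N).
It fails at once if the tape is pushed away by more than 20 mm (distance of tape from where it was at the start of the episode above 0.02 m).
It fails at once if the core is pushed away by more than 20 mm (distance of core from where it was at the start of the episode above 0.02 m).
It fails at once if the carton is pushed away by more than 20 mm (distance of carton from where it was at the start of the episode above 0.02 m).
It also fails if it takes over 66 s, if anything falls off the work surface, if the arm or the gripper's body presses on something with over 40 N, if the wrist force passes 120 N, or if a joint passes its speed limit or range.

## Working session

There is one attempt and no reset: what is moved stays moved. The work goes in short steps, Python scripts to look and compute and a tool call to move; the robot and the scene stay as the last step left them, time stands still between calls to the robot, and variables do not carry over. Pictures are saved under pics/ and viewed, and the job is handed in when it is done.

Besides the shell and the picture viewer there is one more tool, called by a JSON object that holds its "name" and its "arguments", one argument or row to a line. arm_command: Moves the arm, as the interface text tells. Its arguments: {"type":"object","properties":{"motion":{"type":"array","items":{"type":"array"}},"force":{"type":"number"}},"required":["motion"]}

```bash
mkdir -p pics; ls; cat > h.py <<'E'
import numpy as np, cv2
from scipy.spatial.transform import Rotation as R
from bench import ctrl, optics, models
def K(m):
    f=200/np.tan(np.radians(m['fovy'])/2)
    return np.array([[f,0,m['cx']],[0,f,m['cy']],[0,0,1.]]),np.array(m['distortion'],float)
def pose(name,st=None):
    """cam->world R,t"""
    m=optics.camera_model(name)
    if 'mount' in m:
        st=st or ctrl.get_state()
        T=np.eye(4);T[:3,:3]=R.from_rotvec(st['tool_rot']).as_matrix();T[:3,3]=st['position']
        T=T@np.array(m['mount']);return T[:3,:3],T[:3,3]
    r=R.from_rotvec(np.ravel(m['rvec'])).as_matrix();return r.T,-r.T@np.ravel(m['tvec'])
def unproj(name,uv,depth,P):
    k,d=K(optics.camera_model(name))
    n=cv2.undistortPoints(np.array(uv,float).reshape(-1,1,2),k,d).reshape(-1,2)
    p=np.c_[n,np.ones(len(n))]*np.ravel(depth)[:,None]
    return p@P[0].T+P[1]
def proj(name,X,P):
    k,d=K(optics.camera_model(name))
    Xc=(np.atleast_2d(X)-P[1])@P[0]
    return cv2.projectPoints(Xc,np.zeros(3),np.zeros(3),k,d)[0].reshape(-1,2)
E
python3 - <<'E'
from h import *
for n in ['scene','side','wrist']:
    im,d=optics.get_image(n); cv2.imwrite(f'pics/{n}0.png',im); np.save(f'pics/{n}0.npy',d)
    P=pose(n); print(n,P[1].round(3),P[0][:,2].round(2),optics.camera_model(n)['fovy'])
    for t in ['cup','cell','bench','windows','tape','core','carton','ball0_center']:
        try: print(t,[(round(x['conf'],2),(P[0]@x['location']+P[1]).round(3).tolist()) for x in models.search_frame(n,t)])
        except Exception as e: print(t,e)
s=ctrl.get_state();print(s)
E
```

```text
pics
scene [ 1.148 -0.477  0.948] [-0.53  0.37 -0.77] 55.99264600432682
cup [(0.95, [0.51, -0.217, 0.049])]
cell [(0.85, [0.59, -0.101, 0.051]), (0.68, [0.518, 0.002, 0.052]), (0.56, [0.404, -0.063, 0.055])]
bench [(0.76, [0.538, 0.324, 0.019]), (0.41, [0.723, -0.109, 0.041]), (0.21, [0.508, -0.215, 0.052])]
windows [(0.84, [0.408, -0.053, 0.051]), (0.81, [0.584, -0.132, 0.053]), (0.5, [0.537, 0.014, 0.054])]
tape [(0.91, [0.723, -0.113, 0.037])]
core [(0.64, [0.737, 0.076, 0.078])]
carton [(0.66, [0.392, -0.481, 0.056])]
ball0_center [(0.17, [0.543, 0.329, 0.019])]
side [-0.024 -0.682  0.693] [ 0.57  0.59 -0.57] 53.66955311798142
cup [(0.64, [0.49, -0.227, 0.049])]
cell [(0.95, [0.575, -0.115, 0.055]), (0.93, [0.501, -0.009, 0.05]), (0.93, [0.381, -0.072, 0.051])]
bench [(0.8, [0.508, 0.324, 0.03])]
windows [(0.92, [0.586, -0.129, 0.052]), (0.89, [0.363, -0.063, 0.048])]
tape [(0.96, [0.715, -0.114, 0.03])]
core [(0.96, [0.712, 0.066, 0.074])]
carton [(0.96, [0.358, -0.486, 0.058])]
ball0_center []
wrist [0.146 0.637 0.385] [ 0.23 -0.08 -0.97] 65.51705749402409
cup []
cell []
bench []
windows []
tape []
core []
carton []
ball0_center []
{'time': 1.35, 'joint_positions': array([-1.23091192,  0.32099964, -0.07010769,  1.4505046 ,  0.02260307,
        1.37079984, -0.05689055]), 'qd': array([ 0.00031897, -0.00029199, -0.00138837, -0.00041254, -0.00047115,
       -0.0025558 ,  0.00030805]), 'joint_torque': array([-4.26918568e-04, -4.91108823e+01, -4.03468106e-01, -3.12773252e+01,
       -6.37178100e-02,  3.39192851e-02,  3.11168264e-05]), 'position': array([0.20805879, 0.61581899, 0.23658451]), 'tool_rot': array([5.09415171e-01, 3.09995888e+00, 1.07053107e-04]), 'ft_force': array([-1.30136772,  0.81158153, -0.60433793]), 'torque': array([-0.0524948 ,  0.05726979,  0.02210667]), 'grip_width': 1.0045108248655483}
```

View pics/scene0.png

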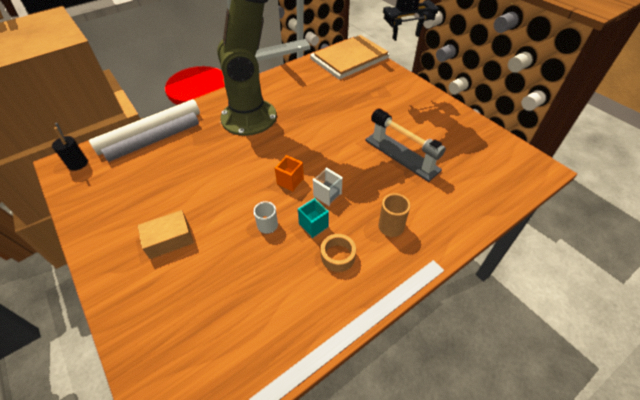

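View pics/side0.png

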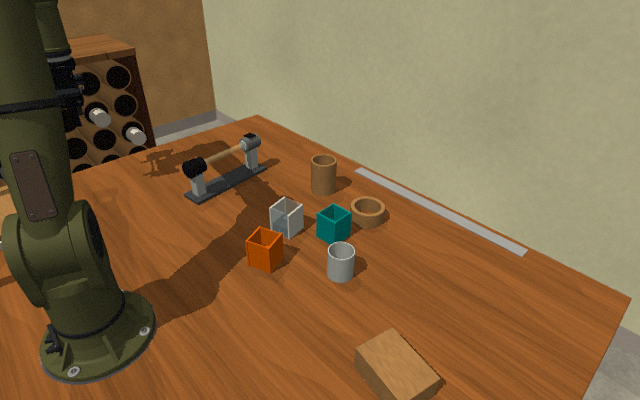

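The white/clear cell is at about (328,186) in the scene view, with the orange one at (289,173) and the turquoise at (313,217). The cup is at (265,218), and the bench at (405,150) has its black lamp on the robot's side. I'll move the wrist camera over the area next.

{"name": "arm_command", "arguments": {
  "motion": [
    [[-22, -28, -7], [0, 0, 0], 0],
    [[-22, -28, -7], [0, 0, 0], 0],
    [[-22, -28, -7], [0, 0, 0], 0],
    [[-22, -28, -7], [0, 0, 0], 0],
    [[-22, -28, -7], [0, 0, 0], 0],
    [[-22, -28, -7], [0, 0, 0], 0],
    [[-22, -28, -7], [0, 0, 0], 0]
  ]
}}

```text
time: 1.93
position: [0.2916, 0.3791, 0.2861]
tool_rot: [0.509, 3.1, 0.001]
ft_force: [0.3, -0.5, 0.4]
grip_width: 0.998
```

```bash
cat >> h.py <<'E'
import json,os
def log():
    s=ctrl.get_state()
    open('log.jsonl','a').write(json.dumps([s['joint_positions'].tolist(),s['position'].tolist(),s['tool_rot'].tolist()])+'\n')
    return s
E
python3 -c "
from h import *
s=log();print(s['joint_positions'].round(3),s['position'],s['tool_rot'])
im,d=optics.get_image('wrist');cv2.imwrite('pics/w1.png',im)"
```

```text
[-1.025 -0.067  0.052  1.785  0.003  1.422  0.271] [0.29159909 0.37909494 0.28606122] [5.09371153e-01 3.09983839e+00 1.05030634e-03]
```

{"name": "arm_command", "arguments": {
  "motion": [
    [[-22, -28, -7], [0, 0, 0], 0],
    [[-22, -28, -7], [0, 0, 0], 0],
    [[-22, -28, -7], [0, 0, 0], 0],
    [[-22, -28, -7], [0, 0, 0], 0],
    [[-22, -28, -7], [0, 0, 0], 0],
    [[-22, -28, -7], [0, 0, 0], 0],
    [[-22, -28, -7], [0, 0, 0], 0]
  ]
}}

```text
time: 2.57
position: [0.3747, 0.1442, 0.3352]
tool_rot: [0.509, 3.099, 0.002]
ft_force: [1.5, -0.1, -0.2]
grip_width: 1.001
```

```bash
python3 -c "
from h import *
s=log();print(s['joint_positions'].round(3),s['position'],s['tool_rot'])
"
```

```text
[-0.816 -0.274  0.305  1.851  0.081  1.552  0.722] [0.37468231 0.14424784 0.3351745 ] [5.09207494e-01 3.09942991e+00 1.66219073e-03]
```

{"name": "arm_command", "arguments": {
  "motion": [
    [[-22, -28, -7], [0, 0, 0], 0],
    [[-22, -28, -7], [0, 0, 0], 0],
    [[-22, -28, -7], [0, 0, 0], 0],
    [[-22, -28, -7], [0, 0, 0], 0],
    [[-22, -28, -7], [0, 0, 0], 0],
    [[-22, -28, -7], [0, 0, 0], 0],
    [[0, 0, 0], [0, 0, 0], 0]
  ]
}}

```text
time: 3.15
position: [0.4472, -0.0634, 0.3784]
tool_rot: [0.527, 3.093, -0.002]
ft_force: [0.0, -0.8, -0.6]
grip_width: 1.0
```

```bash
python3 -c "
from h import *
s=log();print(s['joint_positions'].round(3),s['position'],s['tool_rot'])
im,d=optics.get_image('wrist');cv2.imwrite('pics/w2.png',im);np.save('pics/w2.npy',d)
n='wrist';P=pose(n,s); print(n,P[1].round(3),P[0][:,2].round(2))
np.savez('pics/w2P.npz',R=P[0],t=P[1])
for t in ['cup','cell','bench','tape','core','ball0_center']:
    print(t,[(round(x['conf'],2),(P[0]@x['location']+P[1]).round(3).tolist()) for x in models.search_frame(n,t)])
"
```

```text
[-0.66  -0.208  0.625  1.687  0.124  1.62   1.195] [ 0.44716064 -0.06335725  0.37840189] [ 5.26762780e-01  3.09252811e+00 -2.06927732e-03]
wrist [ 0.385 -0.041  0.526] [ 0.24 -0.08 -0.97]
cup [(0.57, [0.493, -0.208, 0.041])]
cell [(0.87, [0.39, -0.058, 0.03]), (0.79, [0.516, 0.008, 0.038]), (0.78, [0.556, -0.102, 0.049]), (0.57, [0.513, -0.212, 0.018])]
bench [(0.65, [0.509, 0.317, 0.033])]
tape [(0.7, [0.677, -0.097, 0.035]), (0.64, [0.36, -0.449, 0.061])]
core []
ball0_center [(0.31, [0.517, 0.008, 0.037])]
```

View pics/w2.png

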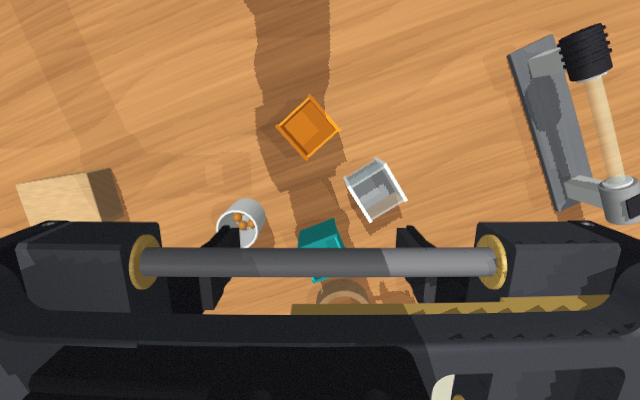

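View pics/w1.png

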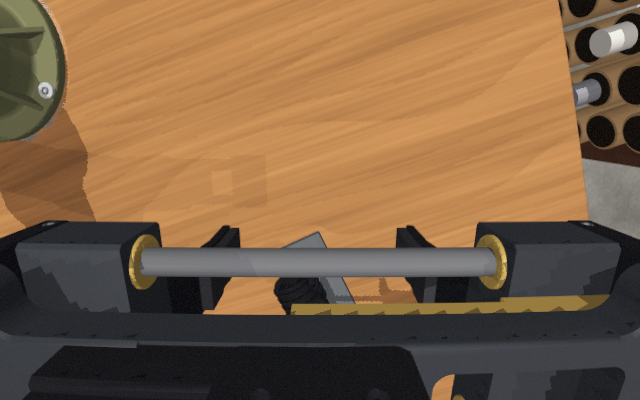

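The wrist view shows the white cell at (376,189), seen from above and rotated. The cup with its balls is at (241,223), the orange cell at (309,127) and the bench on the right around (570,130). Next I'll fit exact poses from depth and work out the arm kinematics.

```bash
python3 - <<'E'
from h import *
z=np.load('pics/w2P.npz')
vv,uu=np.mgrid[0:400,0:640]
uv=np.c_[uu.ravel(),vv.ravel()]
C={}
for n,f in [('scene','scene0'),('side','side0'),('wrist','w2')]:
    d=np.load(f'pics/{f}.npy'); P=(z['R'],z['t']) if n=='wrist' else pose(n)
    p=unproj(n,uv,d.ravel(),P); p[d.ravel()<=0]=np.nan; C[n]=p
    tab=p[(abs(p[:,0]-.5)<.3)&(abs(p[:,1])<.3)&(abs(p[:,2])<.02)]
    print(n,'table z',np.median(tab[:,2]).round(4))
    for nm,c,lo,hi in [('cell',(.517,.005),.072,.09),('or',(.393,-.065),.072,.09),('tq',(.575,-.115),.072,.09),('cup',(.5,-.217),.068,.085)]:
        q=p[(np.hypot(p[:,0]-c[0],p[:,1]-c[1])<.062)&(p[:,2]>lo)&(p[:,2]<hi)]
        if len(q)<5: print(nm,len(q));continue
        r=cv2.minAreaRect((q[:,:2]*1000).astype(np.float32))
        print(nm,len(q),'z',np.percentile(q[:,2],[10,50,90]).round(4),'rect',np.round(r[0],1),np.round(r[1],1),round(r[2],1), cv2.minEnclosingCircle((q[:,:2]*1000).astype(np.float32)) if nm=='cup' else '')
    q=p[(np.abs(p[:,0]-.52)<.2)&(abs(p[:,1]-.32)<.2)&(p[:,2]>.006)&(p[:,2]<.018)]
    if len(q)>5:
        r=cv2.minAreaRect((q[:,:2]*1000).astype(np.float32)); print('bench base',len(q),r)
    for nm,lo,hi in [('heads',.09,.14)]:
        q=p[(np.abs(p[:,0]-.52)<.2)&(abs(p[:,1]-.32)<.2)&(p[:,2]>lo)&(p[:,2]<hi)]
        if len(q)>5: print(nm,len(q),cv2.minAreaRect((q[:,:2]*1000).astype(np.float32)),np.percentile(q[:,2],95))
np.savez('C.npz',**C)
im=cv2.imread('pics/w2.png')[140:240,200:430]; cv2.imwrite('pics/w2c.png',cv2.resize(im,None,fx=3.4,fy=3.4,interpolation=2))
im=cv2.imread('pics/scene0.png')[80:260,230:460]; cv2.imwrite('pics/s0c.png',cv2.resize(im,None,fx=3.3,fy=3.3,interpolation=2))
E
```

```text
scene table z 0.0008
cell 173 z [0.0738 0.0791 0.0821] rect [512.9   6. ] [65.3 70.2] 13.1 
or 172 z [0.0737 0.0786 0.0823] rect [389.1 -58.5] [69.2 70.2] 23.5 
tq 193 z [0.0735 0.0787 0.082 ] rect [ 586.7 -102.2] [69.7 65.5] 3.0 
cup 122 z [0.0701 0.0741 0.0777] rect [ 498.6 -214.9] [65.4 62.7] 19.9 ((497.5596618652344, -214.42674255371094), 34.54939651489258)
bench base 1107 ((519.06640625, 317.8223876953125), (353.6685791015625, 393.4625549316406), 88.38760375976562)
heads 854 ((590.6573486328125, 296.4020080566406), (195.9824981689453, 390.2340393066406), 62.205867767333984) 0.1322617399017786
side table z -0.0008
cell 223 z [0.0734 0.0778 0.0806] rect [513.3   6.4] [65.5 70.5] 13.4 
or 281 z [0.0731 0.0779 0.0802] rect [390.5 -58.5] [68.2 68.8] 21.0 
tq 215 z [0.0739 0.0779 0.0803] rect [ 587.6 -103.3] [69.3 66.2] 3.0 
cup 172 z [0.069  0.0728 0.0749] rect [ 499. -215.] [66.1 61.7] 45.8 ((497.08160400390625, -214.15074157714844), 34.451873779296875)
bench base 992 ((525.0274658203125, 330.6849060058594), (291.96588134765625, 81.89138793945312), 6.906173229217529)
heads 831 ((584.2501220703125, 291.63751220703125), (181.27545166015625, 395.0947265625), 62.27724838256836) 0.12848285744494786
wrist table z -0.0
cell 593 z [0.0749 0.0797 0.081 ] rect [514.2   6.8] [66.2 66.4] 13.2 
or 577 z [0.0783 0.0798 0.081 ] rect [391.  -58.4] [66.1 66.6] 22.6 
tq 283 z [0.0739 0.0795 0.0809] rect [ 587.3 -101.8] [66.2 65. ] 2.8 
cup 259 z [0.0697 0.0743 0.0758] rect [ 496.9 -209.5] [63.2 53.2] 30.7 ((499.27392578125, -213.87173461914062), 32.17559051513672)
bench base 6485 ((526.6394653320312, 331.6011047363281), (291.9562683105469, 77.31236267089844), 6.7876081466674805)
heads 5894 ((526.1729125976562, 330.3329772949219), (280.64324951171875, 52.05009841918945), 7.2211456298828125) 0.13130328283105103
```

View pics/w2c.png

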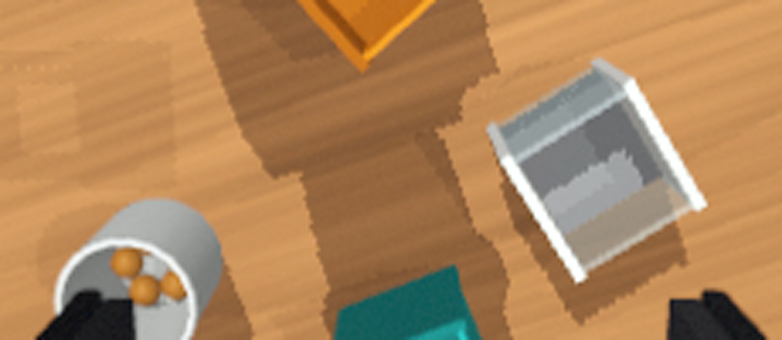

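View pics/s0c.png

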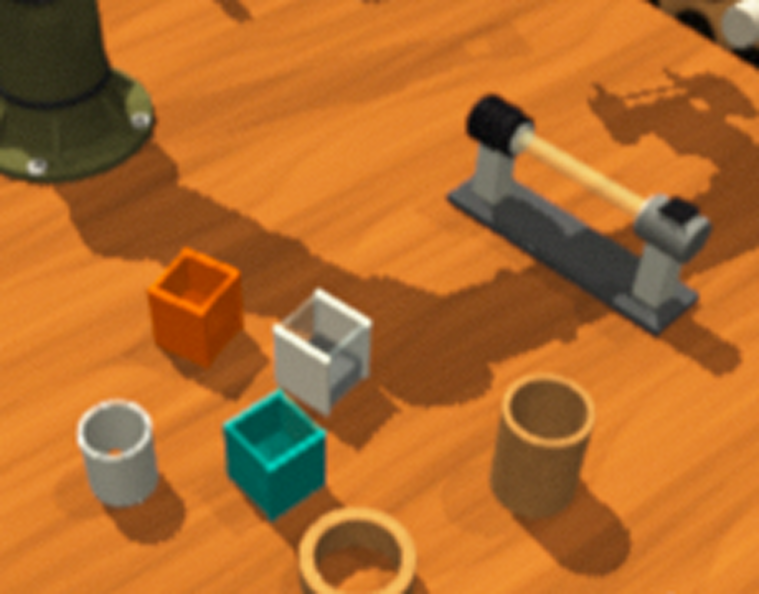

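```bash
cat > kin.py <<'E'
import numpy as np, json
from scipy.spatial.transform import Rotation as R
from scipy.optimize import least_squares
def mats(q,p,s):
    d1,d3,a3,a4,d5,a6,d7,o1,o7,o5=p
    def Rz(a): c,sn=np.cos(a),np.sin(a); return np.array([[c,-sn,0,0],[sn,c,0,0],[0,0,1,0],[0,0,0,1.]])
    def Ry(a): c,sn=np.cos(a),np.sin(a); return np.array([[c,0,sn,0],[0,1,0,0],[-sn,0,c,0],[0,0,0,1.]])
    def T(x,z): m=np.eye(4);m[0,3]=x;m[2,3]=z;return m
    A=Rz(s[0]*q[0]+o1)@T(0,d1)@Ry(s[1]*q[1])
    B=A@T(0,d3)@Rz(s[2]*q[2])@T(a3,0)@Ry(s[3]*q[3])
    Cc=B@T(a4,d5)@Rz(s[4]*q[4]+o5)@Ry(s[5]*q[5])
    E=Cc@T(a6,0)@Rz(s[6]*q[6]+o7)@T(0,d7)
    return A,B,Cc,E
def fk(q,p,s): return mats(q,p,s)[-1]
E
cat > fit.py <<'E'
from kin import *
import itertools
D=[json.loads(l) for l in open('log.jsonl')]
D.append([[-1.23091192,0.32099964,-0.07010769,1.4505046,0.02260307,1.37079984,-0.05689055],[0.20805879,0.61581899,0.23658451],[5.09415171e-01,3.09995888,1.07e-4]])
Q=[np.array(d[0]) for d in D];X=[np.array(d[1]) for d in D];W=[R.from_rotvec(d[2]) for d in D]
def res(p,s):
    o=[]
    for q,x,w in zip(Q,X,W):
        T=fk(q,p,s);o+=list(T[:3,3]-x)+list(.3*(R.from_matrix(T[:3,:3])*w.inv()).as_rotvec())
    return np.r_[o, 1e-4*(np.array(p)[[2,3,5]])]
out=[]
for s in itertools.product([-1],[1],[1,-1],[1,-1],[1,-1],[1,-1],[1,-1]):
  for o7 in [0,np.pi/2,np.pi,-np.pi/2]:
    for o5 in [0,np.pi]:
      r=least_squares(res,[.35,.4,0,0,.4,0,.25,0,o7,o5],args=(s,),max_nfev=60)
      out.append((r.cost,s,r.x))
out.sort(key=lambda t:t[0])
for c,s,x in out[:5]: print(c,s,x.round(4))
c,s,x=out[0]; json.dump([list(s),x.tolist()],open('kin.json','w'))
E
python3 fit.py
```

```text
2.6598441841834853e-05 (-1, 1, -1, 1, -1, -1, -1) [ 1.9680e+00  4.6590e-01  2.4000e-03  1.7000e-02  5.0470e-01  8.9000e-03
  2.0560e+00 -2.1500e-02 -1.5917e+00  3.1342e+00]
2.6598441843229442e-05 (-1, 1, -1, 1, -1, -1, -1) [ 1.9679e+00  4.6590e-01  2.4000e-03  1.7000e-02  5.0470e-01  8.9000e-03
  2.0558e+00 -2.1500e-02  4.6915e+00 -3.1490e+00]
2.659844184466799e-05 (-1, 1, -1, 1, -1, 1, -1) [ 1.9679  0.4659  0.0024  0.017   0.5047 -0.0089  2.0558 -0.0215  1.5499
 -0.0074]
2.6598441849837536e-05 (-1, 1, -1, 1, -1, 1, -1) [ 1.9680e+00  4.6590e-01  2.4000e-03  1.7000e-02  5.0470e-01 -8.9000e-03
  2.0560e+00 -2.1500e-02  1.5499e+00  6.2758e+00]
2.659844185333851e-05 (-1, 1, -1, 1, -1, -1, -1) [ 1.9679e+00  4.6590e-01  2.4000e-03  1.7000e-02  5.0470e-01  8.9000e-03
  2.0558e+00 -2.1500e-02  4.6915e+00  3.1342e+00]
```

{"name": "arm_command", "arguments": {
  "motion": [
    [[0, 0, 0], [7, 0, 0], 0],
    [[0, 0, 0], [7, 0, 0], 0],
    [[0, 0, 0], [7, 0, 0], 0],
    [[0, 0, 0], [7, 0, 0], 0],
    [[0, 0, 0], [0, 0, 0], 0],
    [[0, 0, 0], [0, 0, 0], 0]
  ]
}}

```text
time: 4.0
position: [0.4458, -0.0535, 0.3754]
tool_rot: [-0.475, -2.935, 0.732]
ft_force: [-0.1, -0.2, 1.0]
grip_width: 0.997
```

```bash
python3 -c "
from h import *
s=log();print(s['joint_positions'].round(3),s['position'],s['tool_rot'])
"; sed -i 's/+np.array(p)\[\[2,3,5\]\]/&/; s/1e-4\*(np.array(p)\[\[2,3,5\]\])/1e-3*np.array(p)[[2,3,5]], .3*np.array(p)[[7,9]]/' fit.py; sed -i 's/for o5 in \[0,np.pi\]/for o5 in [0]/' fit.py; python3 fit.py
```

```text
[-0.728 -0.025  0.464  1.649  0.422  1.784  1.018] [ 0.44581822 -0.05348371  0.37535021] [-0.47500294 -2.93513088  0.73150192]
0.00021032775012390557 (-1, 1, -1, 1, -1, 1, -1) [ 2.7190e-01  4.6630e-01  3.1000e-03  2.2000e-02  5.1090e-01 -7.4000e-03
  3.5460e-01 -4.1200e-02 -4.7524e+00 -1.1300e-02]
0.00021032775012392785 (-1, 1, -1, 1, -1, 1, -1) [ 0.2719  0.4663  0.0031  0.022   0.5109 -0.0074  0.3546 -0.0412  1.5308
 -0.0113]
0.0002103277501239844 (-1, 1, -1, 1, -1, 1, -1) [ 0.2719  0.4663  0.0031  0.022   0.5109 -0.0074  0.3546 -0.0412  1.5308
 -0.0113]
0.00021032775012682194 (-1, 1, -1, 1, -1, 1, -1) [ 0.2719  0.4663  0.0031  0.022   0.5109 -0.0074  0.3546 -0.0412  1.5308
 -0.0113]
0.034785802525954077 (-1, 1, -1, 1, 1, 1, -1) [-0.1725  0.4191 -0.0615 -0.026   0.6773  0.1226 -0.107  -0.0971  1.5136
 -0.2086]
```

```bash
cat >> kin.py <<'E'
S,Pm=json.load(open('kin.json')) if __import__('os').path.exists('kin.json') else (None,None)
LO=np.array([-2.86,-.3,-1.38,.06,-1.56,.09,-2.69]);HI=np.array([2.86,2.09,1.24,2.45,4.7,2.05,2.69])
def ik(pos,rot,n=12,q0=None,m=.06,rng=np.random.default_rng(0),full=False):
    sols=[]
    def f(q):
        T=fk(q,Pm,S);return np.r_[(T[:3,3]-pos)*3,(R.from_matrix(T[:3,:3])*rot.inv()).as_rotvec()]
    for i in range(n):
        x0=q0 if (q0 is not None and i==0) else rng.uniform(LO+.2,HI-.2)
        x0=np.clip(x0,LO+m+.001,HI-m-.001)
        r=least_squares(f,x0,bounds=(LO+m,HI-m),max_nfev=60)
        e=np.linalg.norm(r.fun)
        if e<.003: sols.append(r.x)
        elif full: sols.append((e,r.x))
    return sols
def toolrot(psi,theta,flip=1):
    """psi azimuth (deg), theta pitch below horizontal(deg); x in vertical plane 'up' side, jaw y horizontal"""
    a,t=np.radians(psi),np.radians(theta)
    h=np.array([np.cos(a),np.sin(a),0]);z=np.array([0,0,1.])
    d=np.cos(t)*h-np.sin(t)*z; x=(np.sin(t)*h+np.cos(t)*z)*flip; y=np.cross(d,x)
    return R.from_matrix(np.c_[x,y,d])
E
cat > srch.py <<'E'
from kin import *
cup=np.array([.498,-.214]);cell=np.array([.514,.0065])
def tcp(g,rot): return g+rot.as_matrix()[:,2]*.005
print('grasp')
for fl in (1,-1):
  for al in (20,35,50):
    row=[]
    for psi in range(-120,121,20):
        r=toolrot(psi,al,fl);s=ik(tcp(np.r_[cup,.047],r),r,8);row.append((psi,len(s)))
    print(fl,al,row,flush=True)
print('pour')
for fl in (1,-1):
  for th in (115,130,145):
    row=[]
    for psi in range(-180,180,30):
        a=np.radians(psi);r=toolrot(psi,th,fl);g=np.r_[cell-.06*np.array([np.cos(a),np.sin(a)]),.14]
        s=ik(tcp(g,r),r,8);row.append((psi,len(s)))
    print(fl,th,row,flush=True)
E
python3 srch.py
```

```text
grasp
1 20 [(-120, 0), (-100, 1), (-80, 5), (-60, 5), (-40, 0), (-20, 0), (0, 0), (20, 5), (40, 7), (60, 5), (80, 4), (100, 5), (120, 0)]
1 35 [(-120, 2), (-100, 3), (-80, 3), (-60, 0), (-40, 0), (-20, 0), (0, 0), (20, 3), (40, 8), (60, 2), (80, 4), (100, 1), (120, 2)]
1 50 [(-120, 4), (-100, 1), (-80, 2), (-60, 1), (-40, 0), (-20, 0), (0, 3), (20, 6), (40, 4), (60, 4), (80, 5), (100, 4), (120, 4)]
-1 20 [(-120, 2), (-100, 2), (-80, 4), (-60, 4), (-40, 0), (-20, 0), (0, 0), (20, 4), (40, 3), (60, 2), (80, 1), (100, 1), (120, 0)]
-1 35 [(-120, 1), (-100, 5), (-80, 3), (-60, 4), (-40, 0), (-20, 0), (0, 0), (20, 4), (40, 3), (60, 2), (80, 1), (100, 1), (120, 1)]
-1 50 [(-120, 5), (-100, 5), (-80, 4), (-60, 5), (-40, 0), (-20, 0), (0, 0), (20, 1), (40, 0), (60, 1), (80, 1), (100, 0), (120, 0)]
pour
1 115 [(-180, 5), (-150, 1), (-120, 0), (-90, 4), (-60, 1), (-30, 4), (0, 2), (30, 3), (60, 4), (90, 2), (120, 4), (150, 4)]
1 130 [(-180, 6), (-150, 0), (-120, 0), (-90, 0), (-60, 2), (-30, 2), (0, 3), (30, 4), (60, 4), (90, 5), (120, 5), (150, 5)]
1 145 [(-180, 0), (-150, 0), (-120, 1), (-90, 1), (-60, 1), (-30, 3), (0, 0), (30, 2), (60, 2), (90, 4), (120, 2), (150, 8)]
-1 115 [(-180, 4), (-150, 3), (-120, 4), (-90, 5), (-60, 4), (-30, 4), (0, 6), (30, 3), (60, 1), (90, 2), (120, 0), (150, 3)]
-1 130 [(-180, 3), (-150, 5), (-120, 5), (-90, 4), (-60, 2), (-30, 4), (0, 4), (30, 5), (60, 4), (90, 2), (120, 3), (150, 0)]
-1 145 [(-180, 0), (-150, 0), (-120, 3), (-90, 4), (-60, 3), (-30, 1), (0, 0), (30, 1), (60, 2), (90, 4), (120, 2), (150, 3)]
```

```bash
cat >> kin.py <<'E'
from scipy.spatial.transform import Slerp
def track(q,way,step=0.02,astep=5,verbose=True,w=.01):
    """way: list of (pos,rot); local IK following; returns q list, prints worst error per segment"""
    T=fk(q,Pm,S);p0=T[:3,3];r0=R.from_matrix(T[:3,:3]);out=[];ok=True
    for (p1,r1) in way:
        n=int(max(np.linalg.norm(p1-p0)/step,(r1*r0.inv()).magnitude()/np.radians(astep),1))+1
        sl=Slerp([0,1],R.concatenate([r0,r1]));worst=0;mj=0
        for i in range(1,n+1):
            t=i/n;pos=p0+(p1-p0)*t;rot=sl(t);qp=q
            def f(x):
                T=fk(x,Pm,S);return np.r_[(T[:3,3]-pos)*3,(R.from_matrix(T[:3,:3])*rot.inv()).as_rotvec(),w*(x-qp)]
            r=least_squares(f,np.clip(q,LO+.011,HI-.011),bounds=(LO+.01,HI-.01),max_nfev=30)
            worst=max(worst,np.linalg.norm(r.fun[:6]));mj=max(mj,abs(r.x-q).max());q=r.x;out.append(q)
        if verbose: print('  err %.4f maxstep %.2f'%(worst,mj),q.round(2),'margin',np.minimum(q-LO,HI-q).min().round(2))
        ok&=worst<.02
        p0,r0=p1,r1
    return out,ok
E
cat > t1.py <<'E'
from kin import *
import sys
cup=np.array([.498,-.214]);cell=np.array([.514,.0065])
q0=np.array(json.loads(open('log.jsonl').readlines()[-1])[0])
g=lambda c,z:np.r_[c,z]
for fl in (1,-1):
  for psi in (50,70,90):
    for al in (25,40):
      for phi in (psi,):
        r=toolrot(psi,al,fl);rd=toolrot(psi,90,fl);d=r.as_matrix()[:,2]
        tau=105
        rp=toolrot(phi,al+tau,fl);a=np.radians(phi);gp=g(cell-.06*np.array([np.cos(a),np.sin(a)]),.15)
        G=g(cup,.047)
        way=[(np.array([.46,-.2,.38]),rd),(G-d*.12+[0,0,.1],r),(G-d*.12,r),(G,r),(G+[0,0,.13],r),(gp,toolrot(phi,al,fl)),(gp,toolrot(phi,al+tau/2,fl)),(gp,rp)]
        print(fl,psi,al)
        o,ok=track(q0,way);print(ok,flush=True)
E
python3 t1.py
```

```text
1 50 25
  err 0.0000 maxstep 0.07 [-0.42 -0.06  0.76  1.58  0.03  1.61 -0.36] margin 0.24
  err 0.0001 maxstep 0.13 [ 0.44  0.61  0.87  1.82 -1.22  1.92  0.94] margin 0.13
  err 0.0000 maxstep 0.03 [ 0.5   0.78  0.79  1.83 -1.28  1.87  1.09] margin 0.18
  err 0.0000 maxstep 0.03 [ 0.36  0.79  0.7   1.93 -1.41  1.71  1.09] margin 0.15
  err 0.0000 maxstep 0.04 [ 0.28  0.54  0.81  1.93 -1.31  1.75  0.88] margin 0.25
  err 0.0000 maxstep 0.04 [ 0.02  0.29  0.78  2.29 -1.34  1.45  0.91] margin 0.16
  err 0.0001 maxstep 0.14 [-0.27 -0.06  0.44  2.07 -0.21  1.03 -0.43] margin 0.24
  err 0.0000 maxstep 0.09 [-0.51  0.44  0.32  1.66  0.3   1.61 -0.96] margin 0.44
True
1 50 40
  err 0.0000 maxstep 0.07 [-0.42 -0.06  0.76  1.58  0.03  1.61 -0.36] margin 0.24
  err 0.0001 maxstep 0.13 [ 0.21  0.39  0.98  1.83 -1.03  1.7   0.73] margin 0.26
  err 0.0000 maxstep 0.03 [ 0.28  0.56  0.9   1.89 -1.13  1.64  0.91] margin 0.34
  err 0.0000 maxstep 0.03 [ 0.18  0.63  0.8   1.97 -1.28  1.48  0.94] margin 0.28
  err 0.0000 maxstep 0.04 [ 0.08  0.39  0.91  1.93 -1.11  1.53  0.7 ] margin 0.33
  err 0.0000 
[... 6237 characters left out ...]
1.35  2.45] margin 0.24
False
-1 90 40
  err 0.4290 maxstep 0.20 [-1.36 -0.29  1.21  1.64  0.46  1.65  2.68] margin 0.01
  err 1.0476 maxstep 0.04 [-0.99 -0.29  1.23  1.84  0.02  1.25  2.68] margin 0.01
  err 1.0868 maxstep 0.05 [-1.   -0.29  1.23  2.06  0.16  0.98  2.68] margin 0.01
  err 1.0738 maxstep 0.03 [-1.1  -0.29  1.23  2.23  0.18  0.78  2.68] margin 0.01
  err 0.9922 maxstep 0.05 [-1.09 -0.29  1.23  1.95  0.01  1.15  2.68] margin 0.01
  err 0.9241 maxstep 0.02 [-1.27 -0.29  1.23  2.04 -0.07  1.02  2.68] margin 0.01
  err 0.7055 maxstep 0.05 [-1.43 -0.29  1.23  2.06  0.45  1.12  2.68] margin 0.01
  err 0.1862 maxstep 1.99 [ 0.1   0.48 -0.67  1.87  1.03  1.64  2.18] margin 0.41
False
```

```bash
cat >> h.py <<'E'
import kin
from scipy.linalg import logm,expm
def plan(pos,rot,n=None,rd=1,rr=1,chk=True):
    s=ctrl.get_state();T0=np.eye(4);T0[:3,:3]=R.from_rotvec(s['tool_rot']).as_matrix();T0[:3,3]=s['position']
    T1=np.eye(4);T1[:3,:3]=rot.as_matrix();T1[:3,3]=pos
    rel=np.linalg.inv(T0)@T1; ang=np.degrees(R.from_matrix(rel[:3,:3]).magnitude());dist=np.linalg.norm(rel[:3,3])*1000
    if n is None: n=int(np.ceil(max(ang/6.5,dist/34,1)))
    M=np.real(expm(np.real(logm(rel))/n))
    sh=np.round(M[:3,3]*1000/rd)*rd; tw=np.round(np.degrees(R.from_matrix(M[:3,:3]).as_rotvec())/rr)*rr
    A=np.eye(4);A[:3,:3]=R.from_rotvec(np.radians(tw)).as_matrix();A[:3,3]=sh/1000
    T=T0.copy();path=[];q=s['joint_positions'];mx=0;er=0
    for i in range(n):
        T=T@A;path.append(T[:3,3].round(3).tolist())
        if chk:
            _,ok=(o:=kin.track(q,[(T[:3,3].copy(),R.from_matrix(T[:3,:3]))],verbose=False,step=1,astep=30))
            qn=o[0][-1]
    print('n',n,'row',sh.round(3).tolist(),tw.round(3).tolist(),'ang %.1f dist %.0f'%(ang,dist))
    print(' end err mm',((T[:3,3]-pos)*1000).round(1),'deg',np.degrees((R.from_matrix(T[:3,:3])*rot.inv()).as_rotvec()).round(1))
    print(' path z min %.3f'%min(p[2] for p in path), path[::max(1,n//4)])
def now(): 
    s=log(); print('q',s['joint_positions'].round(2),'pos',np.round(s['position'],4),'f',s['ft_force'].round(1),'grip',round(s['grip_width'],3),'t',s['time']); return s
E
cat > tgt.py <<'E'
from h import *
from kin import toolrot
cup=np.array([.498,-.214]);cell=np.array([.514,.0065]);PSI,AL=70,35
RG=toolrot(PSI,AL);dG=RG.as_matrix()[:,2];G=np.r_[cup,.047]+.001*dG
E
python3 - <<'E'
from tgt import *
s=now()
print('graspq'); kin.track(s['joint_positions'],[(G-dG*.12+[0,0,.1],RG),(G-dG*.1,RG),(G,RG)])
plan(G-dG*.12+[0,0,.1],RG,16,chk=False)
E
```

```text
q [-0.73 -0.02  0.46  1.65  0.42  1.78  1.02] pos [ 0.4458 -0.0535  0.3754] f [-0.1 -0.2  1. ] grip 0.997 t 4.0
graspq
  err 0.0000 maxstep 0.07 [ 0.39  0.66  0.8   1.52 -1.04  1.99  0.93] margin 0.06
  err 0.0000 maxstep 0.02 [ 0.39  0.79  0.75  1.6  -1.08  1.86  1.06] margin 0.19
  err 0.0000 maxstep 0.02 [ 0.29  0.79  0.71  1.72 -1.15  1.72  1.08] margin 0.33
n 16 row [-19.0, -9.0, 5.0] [-4.0, 4.0, 5.0] ang 117.3 dist 299
 end err mm [-15.2   1.6   2.9] deg [-0.9  2.1 -4.9]
 path z min 0.218 [[0.461, -0.069, 0.375], [0.5, -0.144, 0.362], [0.506, -0.222, 0.326], [0.481, -0.281, 0.269]]
```

```bash
python3 - <<'E'
from tgt import *
plan(G-dG*.12+[0,0,.1],RG,18,rd=.5,rr=.1,chk=False)
E
```

```text
n 18 row [-17.0, -8.0, 4.0] [-3.6, 3.6, 4.1] ang 117.3 dist 299
 end err mm [-4.1 -0.2  2.8] deg [0.7 0.3 0.1]
 path z min 0.218 [[0.459, -0.067, 0.376], [0.498, -0.132, 0.366], [0.511, -0.202, 0.338], [0.5, -0.262, 0.293], [0.47, -0.301, 0.234]]
```

{"name": "arm_command", "arguments": {
  "motion": [
    [[-17, -8, 4], [-3.6, 3.6, 4.1], 0],
    [[-17, -8, 4], [-3.6, 3.6, 4.1], 0],
    [[-17, -8, 4], [-3.6, 3.6, 4.1], 0],
    [[-17, -8, 4], [-3.6, 3.6, 4.1], 0],
    [[-17, -8, 4], [-3.6, 3.6, 4.1], 0],
    [[-17, -8, 4], [-3.6, 3.6, 4.1], 0],
    [[-17, -8, 4], [-3.6, 3.6, 4.1], 0],
    [[-17, -8, 4], [-3.6, 3.6, 4.1], 0]
  ]
}}

```text
time: 4.67
position: [0.5103, -0.1901, 0.3504]
tool_rot: [-1.359, -2.465, -0.139]
ft_force: [-0.4, 0.2, -0.9]
grip_width: 0.998
```

```bash
python3 - <<'E'
from tgt import *
now();plan(G-dG*.12+[0,0,.1],RG,10,rd=.5,rr=.1,chk=False)
E
python3 fit.py | head -2
```

```text
q [-0.18  0.37  0.79  1.31 -0.34  1.89  1.13] pos [ 0.5103 -0.1901  0.3504] f [-0.4  0.2 -0.9] grip 0.998 t 4.6667
n 10 row [-17.0, -7.5, 5.0] [-3.5, 3.5, 4.1] ang 64.4 dist 183
 end err mm [-0.4 -0.1 -1.1] deg [-0.3  0.4  0. ]
 path z min 0.214 [[0.511, -0.207, 0.341], [0.509, -0.238, 0.318], [0.501, -0.265, 0.292], [0.489, -0.286, 0.262], [0.473, -0.301, 0.231]]
0.0002692608740789019 (-1, 1, -1, 1, -1, 1, -1) [ 2.5900e-01  4.6320e-01 -5.9000e-03  1.5000e-03  5.2350e-01 -3.4000e-03
  3.5780e-01 -3.8200e-02 -4.7497e+00 -1.1600e-02]
```

Tracking works well, so I'll continue.

{"name": "arm_command", "arguments": {
  "motion": [
    [[-17, -7.5, 5], [-3.5, 3.5, 4.1], 0],
    [[-17, -7.5, 5], [-3.5, 3.5, 4.1], 0],
    [[-17, -7.5, 5], [-3.5, 3.5, 4.1], 0],
    [[-17, -7.5, 5], [-3.5, 3.5, 4.1], 0],
    [[-17, -7.5, 5], [-3.5, 3.5, 4.1], 0],
    [[-17, -7.5, 5], [-3.5, 3.5, 4.1], 0]
  ]
}}

```text
time: 5.17
position: [0.4944, -0.277, 0.2774]
tool_rot: [-1.794, -1.861, -0.692]
ft_force: [0.1, 0.8, -0.1]
grip_width: 0.999
```

{"name": "arm_command", "arguments": {
  "motion": [
    [[-17, -7.5, 5], [-3.5, 3.5, 4.1], 0],
    [[-17, -7.5, 5], [-3.5, 3.5, 4.1], 0],
    [[-17, -7.5, 5], [-3.5, 3.5, 4.1], 0],
    [[-17, -7.5, 5], [-3.5, 3.5, 4.1], 0],
    [[0, 0, 0], [0, 0, 0], 0]
  ]
}}

```text
time: 5.58
position: [0.4576, -0.3077, 0.2096]
tool_rot: [-1.981, -1.359, -1.003]
ft_force: [-1.2, -0.8, -0.2]
grip_width: 1.001
```

```bash
python3 - <<'E'
from tgt import *
s=now();plan(G-dG*.10,RG,None,rd=.5,rr=.1,chk=False)
im,d=optics.get_image('wrist');cv2.imwrite('pics/w3.png',im)
P=pose('wrist',s)
vv,uu=np.mgrid[0:400,0:640];p=unproj('wrist',np.c_[uu.ravel(),vv.ravel()],d.ravel(),P);p=p[d.ravel()>0.1]
q=p[(np.hypot(p[:,0]-.498,p[:,1]+.214)<.05)&(p[:,2]>.071)&(p[:,2]<.08)]
print(len(q)); 
if len(q)>5: print(cv2.minEnclosingCircle((q[:,:2]*1000).astype(np.float32)))
E
```

```text
q [ 0.39  0.65  0.82  1.58 -1.02  1.95  0.97] pos [ 0.4576 -0.3077  0.2096] f [-1.2 -0.8 -0.2] grip 1.001 t 5.5833
n 4 row [-18.5, 1.5, 19.5] [-0.0, 0.2, -0.3] ang 1.3 dist 108
 end err mm [-0.8  0.3  0.3] deg [ 0.1 -0.1  0.1]
 path z min 0.104 [[0.46, -0.303, 0.183], [0.463, -0.299, 0.157], [0.466, -0.294, 0.13], [0.469, -0.29, 0.104]]
394
((499.0578918457031, -214.68502807617188), 32.47646713256836)
```

View pics/w3.png

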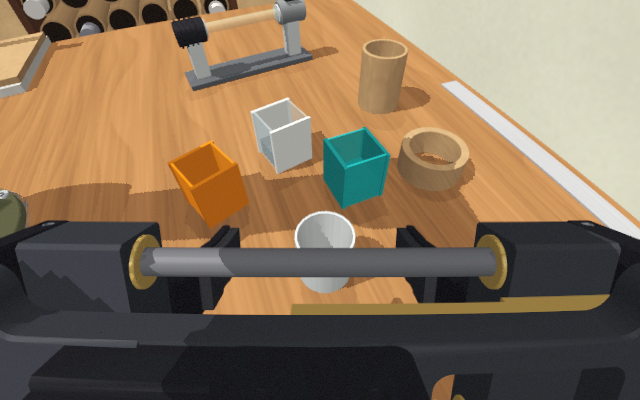

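The cup's rim at (325,235) sits centred between the fingers. A circle fit to the rim gives radius 32.5 mm and centre (499,-215), which matches.

```bash
sed -i 's/cup=np.array(\[.498,-.214\])/cup=np.array([.499,-.2147])/' tgt.py
```

{"name": "arm_command", "arguments": {
  "motion": [
    [[-18.5, 1.5, 19.5], [0, 0.2, -0.3], 0],
    [[-18.5, 1.5, 19.5], [0, 0.2, -0.3], 0],
    [[-18.5, 1.5, 19.5], [0, 0.2, -0.3], 0],
    [[-18.5, 1.5, 19.5], [0, 0.2, -0.3], 0],
    [[0, 0, 0], [0, 0, 0], 0]
  ]
}}

```text
time: 6.05
position: [0.4766, -0.2837, 0.1049]
tool_rot: [-1.941, -1.396, -1.02]
ft_force: [-0.9, 0.7, -0.0]
grip_width: 0.997
```

```bash
python3 - <<'E'
from tgt import *
s=now();plan(G,RG,None,rd=.1,rr=.1,chk=False)
E
```

```text
q [ 0.39  0.77  0.75  1.64 -1.07  1.84  1.1 ] pos [ 0.4766 -0.2837  0.1049] f [-0.9  0.7 -0. ] grip 0.997 t 6.05
n 3 row [-2.0, -0.6, 31.2] [-0.3, -0.1, 0.3] ang 1.3 dist 94
 end err mm [-0.1 -0.  -0.1] deg [-0.1 -0.1  0. ]
 path z min 0.046 [[0.484, -0.26, 0.085], [0.492, -0.237, 0.066], [0.499, -0.214, 0.046]]
```

{"name": "arm_command", "arguments": {
  "motion": [
    [[-2, -0.5, 24], [-0.2, 0, 0.2], 0],
    [[-2, -0.5, 24], [-0.2, 0, 0.2], 0],
    [[-2, -0.5, 24], [-0.2, 0, 0.2], 0],
    [[0, 0, 22], [0, 0, 0], 0],
    [[0, 0, 0], [0, 0, 0], 0]
  ]
}}

```text
time: 6.47
position: [0.5011, -0.2122, 0.0498]
tool_rot: [-1.95, -1.385, -1.028]
ft_force: [0.5, 1.2, 1.0]
grip_width: 0.998
```

```bash
python3 - <<'E'
from tgt import *
s=now();plan(G,RG,1,rd=.1,rr=.1,chk=False)
im,d=optics.get_image('wrist');cv2.imwrite('pics/w4.png',im)
E
```

```text
q [ 0.29  0.77  0.71  1.77 -1.14  1.7   1.13] pos [ 0.5011 -0.2122  0.0498] f [0.5 1.2 1. ] grip 0.998 t 6.4667
n 1 row [-4.0, -1.2, 0.0] [-0.3, -0.3, 0.6] ang 0.8 dist 4
 end err mm [-0.  0.  0.] deg [ 0.  -0.1 -0. ]
 path z min 0.046 [[0.499, -0.214, 0.046]]
```

View pics/w4.png

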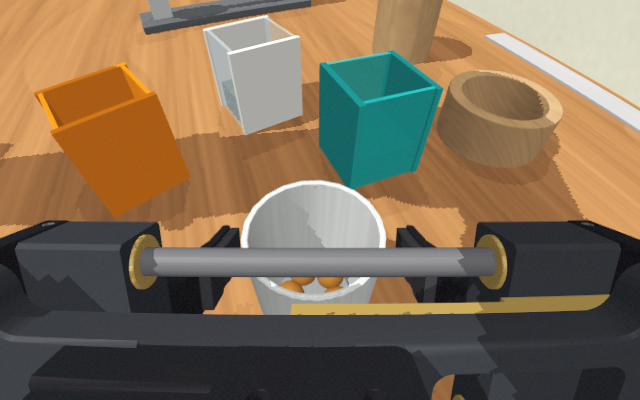

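The cup at (315,240) is between both fingers with its balls inside. I'll make a small correction and close.

{"name": "arm_command", "arguments": {
  "motion": [
    [[-4, -1, 0], [0, 0, 0.6], 0],
    [[0, 0, 0], [0, 0, 0], 0],
    [[0, 0, 0], [0, 0, 0], 1],
    [[0, 0, 0], [0, 0, 0], 1],
    [[0, 0, 0], [0, 0, 0], 1],
    [[0, 0, 0], [0, 0, 0], 1],
    [[0, 0, 0], [0, 0, 0], 1],
    [[0, 0, 0], [0, 0, 0], 1]
  ],
  "force": 25
}}

```text
time: 7.18
position: [0.4973, -0.218, 0.0454]
tool_rot: [-1.963, -1.368, -1.021]
ft_force: [-0.6, -1.5, 0.8]
grip_width: 0.747
```

```bash
python3 - <<'E'
from tgt import *
s=now();plan(s['position']+[0,0,.10],RG,4,rd=.5,rr=.5,chk=False)
E
```

```text
q [ 0.3   0.78  0.71  1.76 -1.14  1.7   1.12] pos [ 0.4973 -0.218   0.0454] f [-0.6 -1.5  0.8] grip 0.747 t 7.1833
n 4 row [20.5, -0.0, -14.5] [-0.0, -0.0, -0.0] ang 0.3 dist 100
 end err mm [ 0.2 -0.8  0.4] deg [ 0.2  0.2 -0.1]
 path z min 0.070 [[0.497, -0.218, 0.07], [0.497, -0.218, 0.096], [0.497, -0.219, 0.121], [0.497, -0.219, 0.146]]
```

{"name": "arm_command", "arguments": {
  "motion": [
    [[10, 0, -7], [0, 0, 0], 1],
    [[20, 0, -14], [0, 0, 0], 1],
    [[20, 0, -14], [0, 0, 0], 1],
    [[20, 0, -14], [0, 0, 0], 1],
    [[20, 0, -14], [0, 0, 0], 1],
    [[0, 0, 0], [0, 0, 0], 1]
  ]
}}

```text
time: 7.68
position: [0.4989, -0.2194, 0.1603]
tool_rot: [-1.963, -1.374, -1.027]
ft_force: [0.4, -1.8, -1.0]
grip_width: 0.748
```

```bash
python3 - <<'E'
from tgt import *
s=now()
im,d=optics.get_image('wrist');cv2.imwrite('pics/w5.png',im)
# cup geometry in tool: cup axis pt (mid-height) relative TCP
Tg=R.from_rotvec([-1.963,-1.368,-1.021]);tg=np.array([.4973,-.218,.0454])
c_t=Tg.inv().apply(np.array([.499,-.2147,.0375])-tg);zt=Tg.inv().apply([0,0,1])
print('cup centre in tool',c_t.round(4),'axis',zt.round(3))
np.savez('grasp.npz',c=c_t,z=zt,R=Tg.as_matrix(),t=tg)
# tilt sweep: lip low point path rel. to cup centre; find tcp for lip at given point
for phi in (60,75,90):
  for tau in (60,105):
    a=np.radians(phi);h=np.array([np.cos(a),np.sin(a),0])
    r=toolrot(phi,AL+tau)
    ax=r.apply(zt); low=np.cross(np.cross(ax,[0,0,-1]),ax);low/=np.linalg.norm(low)
    lip=np.r_[cell-.022*h[:2],.092]
    cc=lip-ax*.0375-low*.0325
    tcp=cc-r.apply(c_t)
    print(phi,tau,'ax',ax.round(2),'cupc',cc.round(3),'tcp',tcp.round(3))
    kin.track(s['joint_positions'],[(tcp+[0,0,.03],toolrot(phi,AL+tau/3)),(tcp,r)])
E
```

```text
q [ 0.25  0.61  0.78  1.74 -1.08  1.79  0.98] pos [ 0.4989 -0.2194  0.1603] f [ 0.4 -1.8 -1. ] grip 0.748 t 7.6833
cup centre in tool [-0.0044  0.0005  0.0075] axis [ 0.821 -0.005 -0.571]
60 60 ax [0.43 0.75 0.5 ] cupc [ 0.479 -0.055  0.102] tcp [ 0.481 -0.05   0.109]
  err 0.0001 maxstep 0.11 [-0.3   0.03  0.81  2.14 -0.72  1.12  0.35] margin 0.31
  err 0.0000 maxstep 0.11 [-0.55  0.11  0.59  1.99  0.01  1.1  -0.5 ] margin 0.41
60 105 ax [ 0.48  0.84 -0.26] cupc [ 0.489 -0.037  0.133] tcp [ 0.493 -0.029  0.135]
  err 0.0001 maxstep 0.15 [-0.44 -0.06  0.69  2.05 -0.36  1.08 -0.12] margin 0.24
  err 0.0000 maxstep 0.10 [-0.75  0.58  0.51  1.64  0.34  1.6  -0.85] margin 0.45
75 60 ax [0.22 0.84 0.5 ] cupc [ 0.496 -0.062  0.102] tcp [ 0.497 -0.057  0.109]
  err 0.0000 maxstep 0.06 [-0.27  0.23  0.82  1.98 -0.78  1.33  0.61] margin 0.42
  err 0.0000 maxstep 0.10 [-0.68  0.15  0.74  1.97 -0.03  1.08 -0.2 ] margin 0.45
75 105 ax [ 0.25  0.93 -0.26] cupc [ 0.501 -0.042  0.133] tcp [ 0.503 -0.033  0.135]
  err 0.0000 maxstep 0.11 [-0.47  0.07  0.77  1.95 -0.44  1.2   0.2 ] margin 0.37
  err 0.0000 maxstep 0.10 [-0.91  0.52  0.61  1.76  0.43  1.45 -0.73] margin 0.6
90 60 ax [-0.    0.87  0.5 ] cupc [ 0.514 -0.064  0.102] tcp [ 0.514 -0.059  0.109]
  err 0.0000 maxstep 0.05 [-0.22  0.38  0.78  1.82 -0.77  1.5   0.81] margin 0.46
  err 0.0000 maxstep 0.09 [-0.74  0.18  0.82  1.95 -0.06  1.06  0.09] margin 0.42
90 105 ax [-0.    0.97 -0.26] cupc [ 0.514 -0.043  0.133] tcp [ 0.514 -0.035  0.135]
  err 0.0000 maxstep 0.07 [-0.45  0.19  0.78  1.86 -0.48  1.31  0.49] margin 0.46
  err 0.0000 maxstep 0.10 [-1.03  0.43  0.65  1.89  0.56  1.3  -0.65] margin 0.56
```

View pics/w5.png

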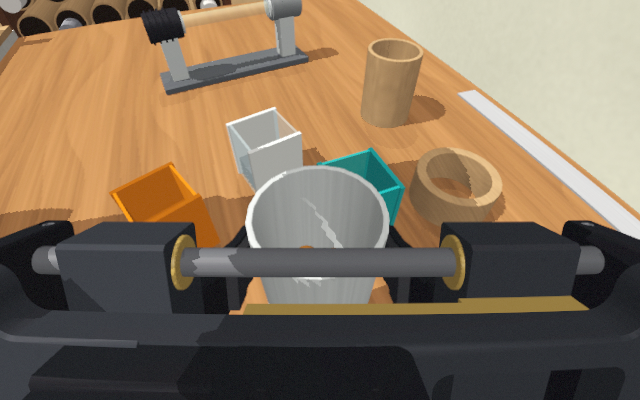

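```bash
cat >> tgt.py <<'E'
def pourpose(phi,tau,liph,back=.022):
    g=np.load('grasp.npz');a=np.radians(phi);h=np.array([np.cos(a),np.sin(a),0])
    r=toolrot(phi,AL+tau);ax=r.apply(g['z']);low=np.cross(np.cross(ax,[0,0,-1]),ax);low/=np.linalg.norm(low)
    cc=np.r_[cell-back*h[:2],liph]-ax*.0375-low*.0325
    return cc-r.apply(g['c']),r
E
python3 - <<'E'
from tgt import *
s=now()
a=pourpose(90,40,.16);b=pourpose(90,76,.125);c=pourpose(90,82,.096);d=pourpose(90,108,.094)
kin.track(s['joint_positions'],[a,b,c,d])
plan(*a,None,rd=.5,rr=.1,chk=False)
E
```

```text
q [ 0.25  0.61  0.78  1.74 -1.08  1.79  0.98] pos [ 0.4984 -0.2189  0.1578] f [-0.2  0.1 -2.9] grip 0.752 t 7.7333
  err 0.0000 maxstep 0.09 [-0.48  0.18  0.81  1.85 -0.41  1.28  0.46] margin 0.43
  err 0.0000 maxstep 0.10 [-0.85  0.15  0.71  1.91  0.28  1.17 -0.26] margin 0.45
  err 0.0000 maxstep 0.05 [-0.89  0.22  0.7   1.94  0.35  1.14 -0.36] margin 0.51
  err 0.0000 maxstep 0.07 [-1.07  0.47  0.68  1.88  0.57  1.31 -0.67] margin 0.56
n 7 row [18.5, -2.5, 13.5] [1.7, -5.7, -2.4] ang 44.6 dist 157
 end err mm [-1.6 -0.1  1.3] deg [-0.2  0.1  0.1]
 path z min 0.162 [[0.503, -0.198, 0.165], [0.508, -0.176, 0.17], [0.511, -0.153, 0.173], [0.513, -0.13, 0.174], [0.514, -0.107, 0.172], [0.514, -0.084, 0.168], [0.512, -0.062, 0.162]]
```

{"name": "arm_command", "arguments": {
  "motion": [
    [[18.5, -2.5, 13.5], [1.7, -5.7, -2.4], 1],
    [[18.5, -2.5, 13.5], [1.7, -5.7, -2.4], 1],
    [[18.5, -2.5, 13.5], [1.7, -5.7, -2.4], 1],
    [[18.5, -2.5, 13.5], [1.7, -5.7, -2.4], 1],
    [[18.5, -2.5, 13.5], [1.7, -5.7, -2.4], 1],
    [[18.5, -2.5, 13.5], [1.7, -5.7, -2.4], 1],
    [[18.5, -2.5, 13.5], [1.7, -5.7, -2.4], 1],
    [[0, 0, 0], [0, 0, 0], 1]
  ]
}}

```text
time: 8.4
position: [0.512, -0.0483, 0.1593]
tool_rot: [-2.053, -2.099, -0.264]
ft_force: [0.2, 2.7, -2.0]
grip_width: 0.75
```

```bash
python3 - <<'E'
from tgt import *
s=now()
plan(*pourpose(90,76,.125),None,rd=.5,rr=.1,chk=False)
im,d=optics.get_image('wrist');cv2.imwrite('pics/w6.png',im)
P=pose('wrist',s)
vv,uu=np.mgrid[0:400,0:640];p=unproj('wrist',np.c_[uu.ravel(),vv.ravel()],d.ravel(),P);p=p[d.ravel()>0.1]
q=p[(np.hypot(p[:,0]-.514,p[:,1]-.0065)<.062)&(p[:,2]>.074)&(p[:,2]<.085)]
print(len(q),cv2.minAreaRect((q[:,:2]*1000).astype(np.float32)))
E
```

```text
q [-0.55  0.18  0.85  1.87 -0.4   1.27  0.46] pos [ 0.512  -0.0483  0.1593] f [ 0.2  2.7 -2. ] grip 0.75 t 8.4
n 6 row [-1.0, 0.5, 1.0] [-0.1, -6.0, 0.2] ang 36.1 dist 8
 end err mm [ 1.4 -1.3  0.3] deg [ 0.1 -0.2  0.2]
 path z min 0.153 [[0.513, -0.049, 0.158], [0.513, -0.05, 0.157], [0.514, -0.051, 0.156], [0.514, -0.052, 0.155], [0.515, -0.053, 0.154], [0.515, -0.054, 0.153]]
1097 ((510.7038269042969, 16.452842712402344), (66.1135482788086, 48.89138412475586), 10.439653396606445)
```

View pics/w6.png

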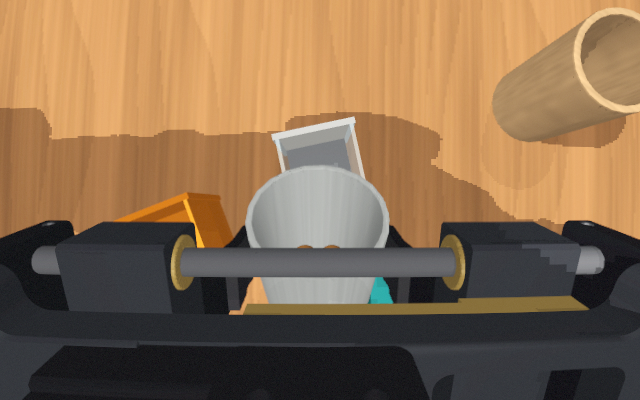

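The cup mouth at (317,220) lines up with the cell behind it at (318,150). I'll tilt to just below the spill angle.

{"name": "arm_command", "arguments": {
  "motion": [
    [[-1, 0.5, 1], [0, -6, 0.2], 1],
    [[-1, 0.5, 1], [0, -6, 0.2], 1],
    [[-1, 0.5, 1], [0, -6, 0.2], 1],
    [[-1, 0.5, 1], [0, -6, 0.2], 1],
    [[-1, 0.5, 1], [0, -5, 0.2], 1],
    [[0, 0, 0], [0, -3, 0], 1],
    [[0, 0, 0], [0, 0, 0], 1]
  ]
}}

```text
time: 9.03
position: [0.5129, -0.0634, 0.1527]
tool_rot: [2.076, 2.055, -0.324]
ft_force: [0.2, 1.0, -1.6]
grip_width: 0.746
```

```bash
python3 - <<'E'
from tgt import *
s=now()
print(np.degrees(np.arccos(R.from_rotvec(s['tool_rot']).apply(np.load('grasp.npz')['z'])[2])))
plan(*pourpose(90,80,.096),2,rd=.5,rr=.1,chk=False)
im,d=optics.get_image('side');cv2.imwrite('pics/s1.png',cv2.resize(im[120:320,180:440],None,fx=3,fy=3))
im,d=optics.get_image('scene');cv2.imwrite('pics/c1.png',cv2.resize(im[100:270,210:440],None,fx=3,fy=3))
E
```

```text
q [-0.87  0.14  0.8   1.92  0.21  1.16 -0.17] pos [ 0.5129 -0.0634  0.1527] f [ 0.2  1.  -1.6] grip 0.746 t 9.0333
72.2843789157768
n 2 row [10.0, 0.5, 10.5] [-0.4, -3.9, -0.2] ang 7.9 dist 29
 end err mm [ 0.1 -0.5 -0.3] deg [ 0.1 -0.   0. ]
 path z min 0.126 [[0.513, -0.057, 0.14], [0.514, -0.051, 0.126]]
```

View pics/s1.png

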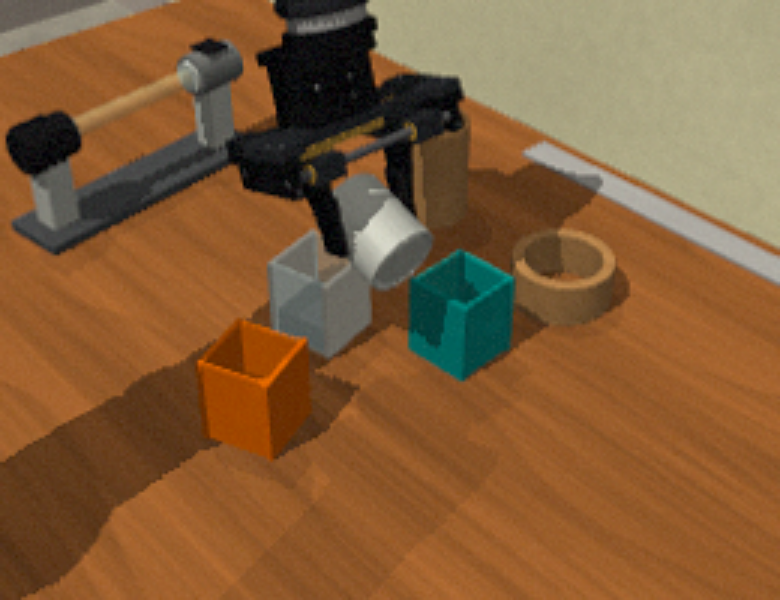

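View pics/c1.png

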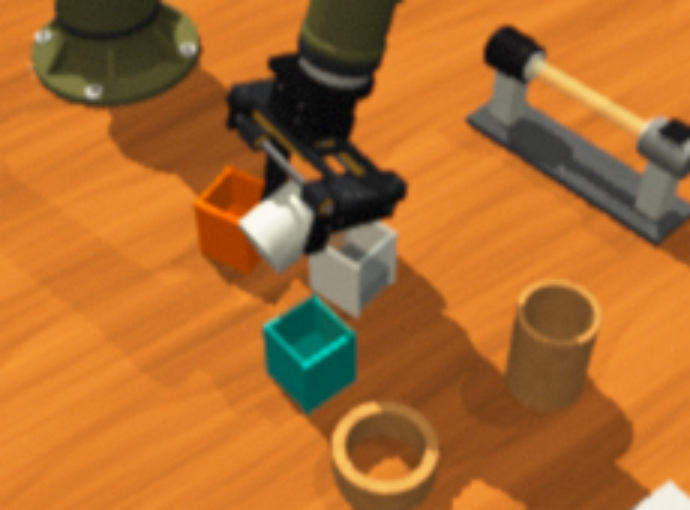

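The cup is poised above the cell's -y edge, clear of both look-alikes. I'll lower it and then pour slowly.

{"name": "arm_command", "arguments": {
  "motion": [
    [[10, 0.5, 10.5], [0, -3.9, 0], 1],
    [[10, 0.5, 10.5], [0, -3.9, 0], 1],
    [[0, 0, 0], [0, 0, 0], 1]
  ]
}}

```text
time: 9.38
position: [0.5134, -0.0519, 0.1251]
tool_rot: [1.997, 1.976, -0.453]
ft_force: [-0.2, 1.6, -2.6]
grip_width: 0.751
```

```bash
python3 - <<'E'
from tgt import *
s=now()
r=R.from_rotvec(s['tool_rot']);g=np.load('grasp.npz');ax=r.apply(g['z']);cc=r.apply(g['c'])+s['position']
low=np.cross(np.cross(ax,[0,0,-1]),ax);low/=np.linalg.norm(low);print('tilt',np.degrees(np.arccos(ax[2])),'lip',cc+ax*.0375+low*.0325)
plan(*pourpose(90,108,.095),9,rd=.5,rr=.1,chk=False)
E
```

```text
q [-0.93  0.23  0.78  1.94  0.29  1.14 -0.31] pos [ 0.5134 -0.0519  0.1251] f [-0.2  1.6 -2.6] grip 0.751 t 9.3833
tilt 80.04602644044006 lip [ 0.51417188 -0.01650123  0.09460599]
n 9 row [1.0, 0.0, -2.5] [-0.1, -3.1, -0.0] ang 28.1 dist 24
 end err mm [ 0.   1.  -1.1] deg [ 0.2 -0.  -0.2]
 path z min 0.127 [[0.513, -0.05, 0.127], [0.513, -0.046, 0.13], [0.514, -0.041, 0.133], [0.514, -0.036, 0.136], [0.514, -0.031, 0.137]]
```

{"name": "arm_command", "arguments": {
  "motion": [
    [[1, 0, -2.5], [0, -3.1, 0], 1],
    [[1, 0, -2.5], [0, -3.1, 0], 1],
    [[1, 0, -2.5], [0, -3.1, 0], 1],
    [[1, 0, -2.5], [0, -2, 0], 1],
    [[0, 0, 0], [0, 0, 0], 1],
    [[0, 0, 0], [0, 0, 0], 1]
  ]
}}

```text
time: 9.88
position: [0.5153, -0.0465, 0.1351]
tool_rot: [1.878, 1.851, -0.619]
ft_force: [0.6, -1.0, -0.6]
grip_width: 0.751
```

```bash
python3 - <<'E'
from tgt import *
s=now()
plan(*pourpose(90,112,.095),5,rd=.5,rr=.1,chk=False)
im,d=optics.get_image('side');cv2.imwrite('pics/s2.png',cv2.resize(im[150:270,230:360],None,fx=4.5,fy=4.5))
im,d=optics.get_image('wrist');cv2.imwrite('pics/w7.png',im)
E
```

```text
q [-1.02  0.31  0.78  1.92  0.41  1.21 -0.46] pos [ 0.5153 -0.0465  0.1351] f [ 0.6 -1.  -0.6] grip 0.751 t 9.8833
n 5 row [2.0, -0.5, -3.0] [-0.2, -4.2, -0.1] ang 20.9 dist 18
 end err mm [-0.6  0.4 -0.9] deg [-0.1  0.1  0.1]
 path z min 0.136 [[0.515, -0.043, 0.136], [0.514, -0.04, 0.137], [0.514, -0.036, 0.138], [0.513, -0.033, 0.139], [0.513, -0.029, 0.139]]
```

View pics/s2.png

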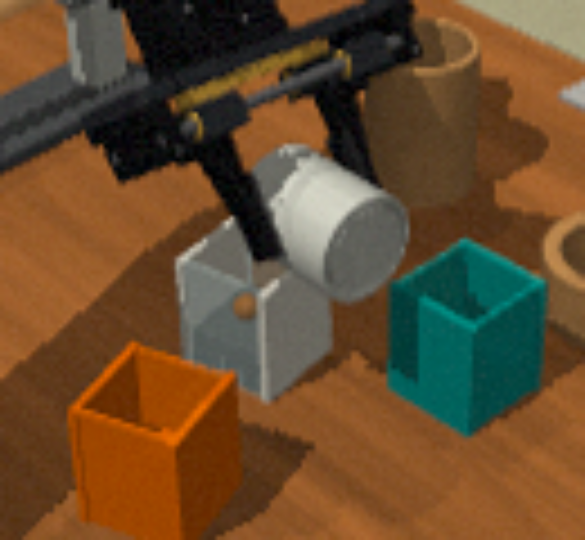

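View pics/w7.png

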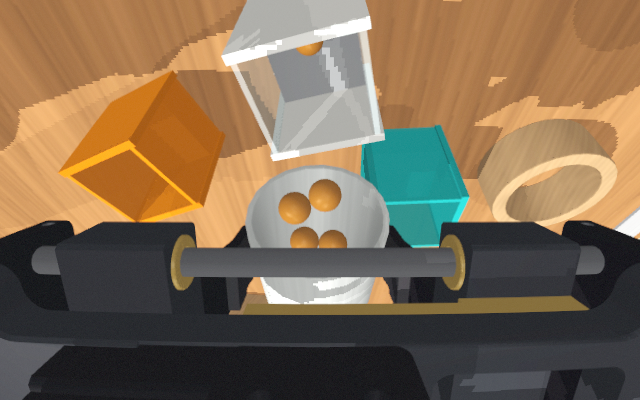

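One ball is in the cell, at (245,305) in the side crop, and four are rolling towards the lip. I'll keep tilting.

{"name": "arm_command", "arguments": {
  "motion": [
    [[2, -0.5, -3], [0, -4.2, 0], 1],
    [[2, -0.5, -3], [0, -4.2, 0], 1],
    [[2, -0.5, -3], [0, -4.2, 0], 1],
    [[2, -0.5, -3], [0, -4.2, 0], 1],
    [[0, 0, 0], [0, 0, 0], 1],
    [[0, 0, 0], [0, 0, 0], 1]
  ]
}}

```text
time: 10.48
position: [0.5136, -0.0318, 0.1381]
tool_rot: [1.682, 1.662, -0.844]
ft_force: [0.0, -0.1, -0.8]
grip_width: 0.748
```

```bash
python3 - <<'E'
from tgt import *
s=now()
im,d=optics.get_image('side');cv2.imwrite('pics/s3.png',cv2.resize(im[150:270,230:360],None,fx=4.5,fy=4.5))
im,d=optics.get_image('wrist');cv2.imwrite('pics/w8.png',im)
E
```

```text
q [-1.12  0.5   0.76  1.89  0.52  1.31 -0.62] pos [ 0.5136 -0.0318  0.1381] f [ 0.  -0.1 -0.8] grip 0.748 t 10.4833
```

View pics/s3.png

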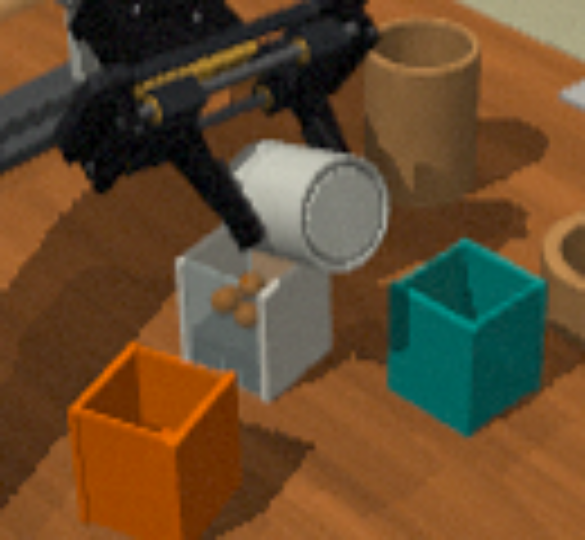

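View pics/w8.png

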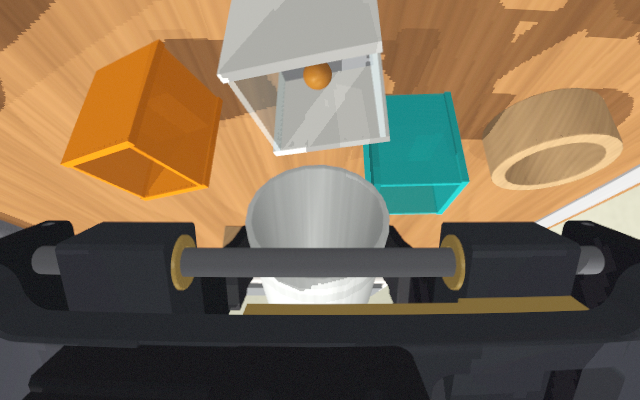

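The cup is now empty in the wrist view and the balls are in the cell. I'll check the count as I retreat.

```bash
python3 - <<'E'
from tgt import *
s=now()
plan(np.array([.512,-.07,.215]),toolrot(90,75),None,rd=.5,rr=.1,chk=False)
E
```

```text
q [-1.12  0.5   0.76  1.89  0.52  1.31 -0.62] pos [ 0.5136 -0.0332  0.1391] f [-0.4 -0.4 -0.8] grip 0.749 t 10.5833
n 11 row [-6.0, -0.0, -5.5] [-0.1, 6.2, -0.1] ang 67.9 dist 84
 end err mm [1.8 0.2 0.2] deg [ 0.4 -0.4  0.3]
 path z min 0.147 [[0.514, -0.032, 0.147], [0.514, -0.034, 0.163], [0.514, -0.038, 0.179], [0.514, -0.046, 0.193], [0.514, -0.057, 0.206], [0.514, -0.07, 0.215]]
```

{"name": "arm_command", "arguments": {
  "motion": [
    [[-6, 0, -5.5], [0, 6.2, 0], 1],
    [[-6, 0, -5.5], [0, 6.2, 0], 1],
    [[-6, 0, -5.5], [0, 6.2, 0], 1],
    [[-6, 0, -5.5], [0, 6.2, 0], 1],
    [[-6, 0, -5.5], [0, 6.2, 0], 1],
    [[-6, 0, -5.5], [0, 6.2, 0], 1],
    [[-6, 0, -5.5], [0, 6.2, 0], 1],
    [[-6, 0, -5.5], [0, 6.2, 0], 1]
  ]
}}

```text
time: 11.25
position: [0.5137, -0.0514, 0.2015]
tool_rot: [2.217, 2.177, -0.056]
ft_force: [0.4, -0.0, -1.5]
grip_width: 0.754
```

{"name": "arm_command", "arguments": {
  "motion": [
    [[-6, 0, -5.5], [0, 6.2, 0], 1],
    [[-6, 0, -5.5], [0, 6.2, 0], 1],
    [[-6, 0, -5.5], [0, 6.2, 0], 1]
  ]
}}

```text
time: 11.5
position: [0.5136, -0.0706, 0.2176]
tool_rot: [-2.095, -2.058, -0.29]
ft_force: [-0.2, 0.7, -1.7]
grip_width: 0.748
```

```bash
python3 - <<'E'
from tgt import *
s=now();g=np.load('grasp.npz')
plan(g['t']+[0,0,.11],R.from_matrix(g['R']),None,rd=.5,rr=.1,chk=False)
im,d=optics.get_image('side');cv2.imwrite('pics/s4.png',cv2.resize(im[150:270,230:360],None,fx=4.5,fy=4.5))
print([x['conf'] for x in models.search_frame('side','ball0_center')])
im,d=optics.get_image('scene');cv2.imwrite('pics/c4.png',cv2.resize(im[130:250,250:380],None,fx=4.5,fy=4.5))
print([x['conf'] for x in models.search_frame('scene','ball0_center')])
E
```

```text
q [-0.62  0.13  0.96  1.8  -0.38  1.37  0.43] pos [ 0.5136 -0.0706  0.2176] f [-0.2  0.7 -1.7] grip 0.748 t 11.5
n 7 row [-23.0, 1.0, -4.0] [-1.6, 5.6, 2.3] ang 43.7 dist 161
 end err mm [1.8 0.7 0.3] deg [ 0.1 -0.2 -0.2]
 path z min 0.156 [[0.514, -0.094, 0.215], [0.514, -0.117, 0.211], [0.512, -0.139, 0.204], [0.51, -0.161, 0.195], [0.507, -0.181, 0.184], [0.503, -0.2, 0.171], [0.499, -0.217, 0.156]]
[0.29]
[0.27]
```

View pics/s4.png

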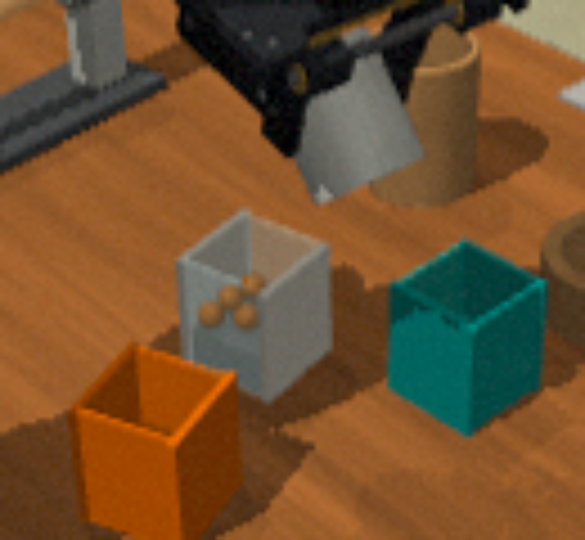

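View pics/c4.png

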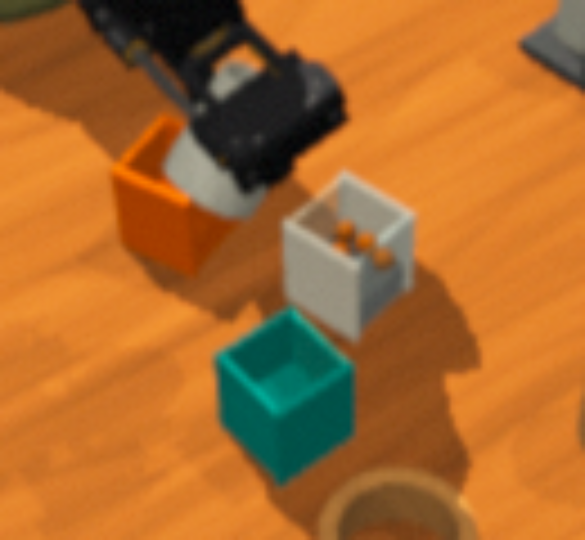

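The side view shows four balls in the cell at (210–255, 280–315); the fifth may be hidden, so I'll check it from above. Now I'll return the cup.

{"name": "arm_command", "arguments": {
  "motion": [
    [[-23, 1, -4], [-1.6, 5.6, 2.3], 1],
    [[-23, 1, -4], [-1.6, 5.6, 2.3], 1],
    [[-23, 1, -4], [-1.6, 5.6, 2.3], 1],
    [[-23, 1, -4], [-1.6, 5.6, 2.3], 1],
    [[-23, 1, -4], [-1.6, 5.6, 2.3], 1],
    [[-23, 1, -4], [-1.6, 5.6, 2.3], 1],
    [[-23, 1, -4], [-1.6, 5.6, 2.3], 1],
    [[0, 0, 0], [0, 0, 0], 1]
  ]
}}

```text
time: 12.37
position: [0.493, -0.2204, 0.1451]
tool_rot: [-1.983, -1.347, -1.003]
ft_force: [-1.6, 0.3, -1.9]
grip_width: 0.743
```

```bash
python3 - <<'E'
from tgt import *
s=now();g=np.load('grasp.npz')
print('tilt',np.degrees(np.arccos(R.from_rotvec(s['tool_rot']).apply(g['z'])[2])))
plan(g['t']+[0,0,.015],R.from_matrix(g['R']),4,rd=.5,rr=.1,chk=False)
im,d=optics.get_image('wrist');cv2.imwrite('pics/w9.png',im)
im,d=optics.get_image('side');cv2.imwrite('pics/s5.png',cv2.resize(im[180:300,230:390],None,fx=4.5,fy=4.5))
E
```

```text
q [ 0.2   0.66  0.86  1.75 -1.11  1.82  0.99] pos [ 0.493  -0.2204  0.1451] f [-1.6  0.3 -1.9] grip 0.743 t 12.3667
tilt 1.208774195482491
n 4 row [-16.5, 1.0, 13.0] [0.0, 0.1, -0.3] ang 1.5 dist 85
 end err mm [-0.4  0.7  0.7] deg [-0.1  0.1 -0.1]
 path z min 0.061 [[0.494, -0.22, 0.124], [0.495, -0.219, 0.103], [0.496, -0.218, 0.082], [0.497, -0.217, 0.061]]
```

View pics/w9.png

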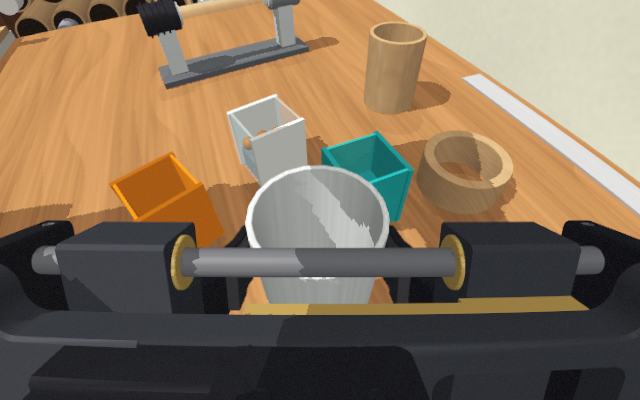

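View pics/s5.png

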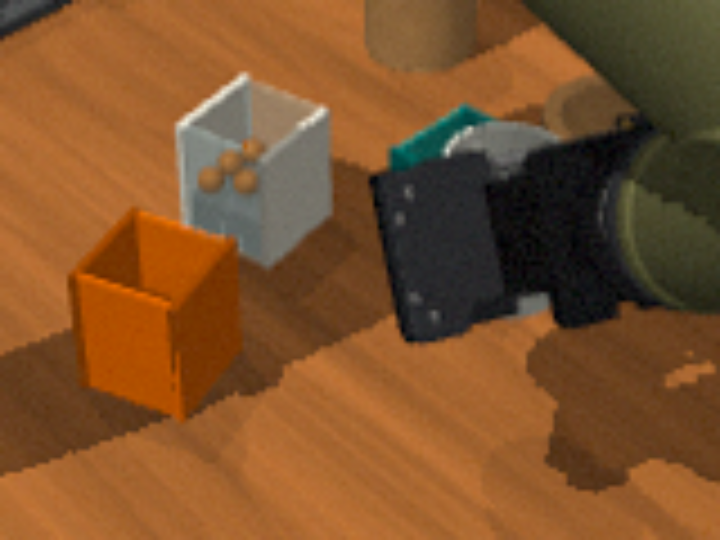

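The cup is upright in the gripper, tilted about 1°. I'll lower it.

{"name": "arm_command", "arguments": {
  "motion": [
    [[-16.5, 1, 13], [0, 0, -0.3], 1],
    [[-16.5, 1, 13], [0, 0, -0.3], 1],
    [[-16.5, 1, 13], [0, 0, -0.3], 1],
    [[-16.5, 1, 13], [0, 0, -0.3], 1],
    [[0, 0, 0], [0, 0, 0], 1]
  ]
}}

```text
time: 12.88
position: [0.505, -0.2083, 0.0685]
tool_rot: [-1.952, -1.398, -1.018]
ft_force: [-0.8, 1.0, -1.3]
grip_width: 0.747
```

```bash
python3 - <<'E'
from tgt import *
s=now();g=np.load('grasp.npz')
print('tilt',np.degrees(np.arccos(R.from_rotvec(s['tool_rot']).apply(g['z'])[2])))
plan(s['position']*[1,1,0]+[0,0,.0455],R.from_matrix(g['R']),4,rd=.1,rr=.1,chk=False)
E
```

```text
q [ 0.22  0.77  0.79  1.77 -1.17  1.75  1.12] pos [ 0.505  -0.2083  0.0685] f [-0.8  1.  -1.3] grip 0.747 t 12.8833
tilt 0.8666019230895176
n 4 row [-4.7, -0.0, 3.3] [-0.1, 0.1, 0.3] ang 1.4 dist 23
 end err mm [ 0.1 -0.   0.1] deg [-0.   0.   0.1]
 path z min 0.046 [[0.505, -0.208, 0.063], [0.505, -0.208, 0.057], [0.505, -0.208, 0.051], [0.505, -0.208, 0.046]]
```

{"name": "arm_command", "arguments": {
  "motion": [
    [[-4.7, 0, 3.3], [0, 0, 0.3], 1],
    [[-4.7, 0, 3.3], [0, 0, 0.3], 1],
    [[-4.7, 0, 3.3], [0, 0, 0.3], 1],
    [[-3, 0, 2], [0, 0, 0.3], 1],
    [[0, 0, 0], [0, 0, 0], 1]
  ]
}}

```text
time: 13.3
position: [0.504, -0.2126, 0.0489]
tool_rot: [-1.969, -1.37, -1.012]
ft_force: [0.5, -0.0, -1.1]
grip_width: 0.746
```

```bash
python3 - <<'E'
from tgt import *
s=now();g=np.load('grasp.npz')
print('tilt',np.degrees(np.arccos(R.from_rotvec(s['tool_rot']).apply(g['z'])[2])))
E
```

```text
q [ 0.23  0.8   0.79  1.77 -1.18  1.74  1.12] pos [ 0.504  -0.2126  0.0489] f [ 0.5 -0.  -1.1] grip 0.746 t 13.3
tilt 0.4939465332832206
```

{"name": "arm_command", "arguments": {
  "motion": [
    [[-1.6, 0, 1.2], [0, 0, 0], 1],
    [[-1.6, 0, 1.2], [0, 0, 0], 1],
    [[0, 0, 0], [0, 0, 0], 1]
  ]
}}

```text
time: 13.55
position: [0.5041, -0.2132, 0.0455]
tool_rot: [-1.97, -1.37, -1.013]
ft_force: [-0.9, -1.0, 1.2]
grip_width: 0.749
```

{"name": "arm_command", "arguments": {
  "motion": [
    [[0, 0, 0], [0, 0, 0], 0],
    [[0, 0, 0], [0, 0, 0], 0],
    [[0, 0, 0], [0, 0, 0], 0],
    [[0, 0, 0], [0, 0, 0], 0],
    [[0, 0, 0], [0, 0, 0], 0],
    [[0, 0, 0], [0, 0, 0], 0]
  ]
}}

```text
time: 14.05
position: [0.5041, -0.2125, 0.045]
tool_rot: [-1.969, -1.37, -1.012]
ft_force: [0.5, 0.6, 0.2]
grip_width: 0.99
```

```bash
python3 - <<'E'
from tgt import *
s=now()
im,d=optics.get_image('wrist');cv2.imwrite('pics/w10.png',im)
E
```

```text
q [ 0.23  0.81  0.78  1.77 -1.19  1.73  1.13] pos [ 0.5041 -0.2125  0.045 ] f [0.5 0.6 0.2] grip 0.99 t 14.05
```

View pics/w10.png

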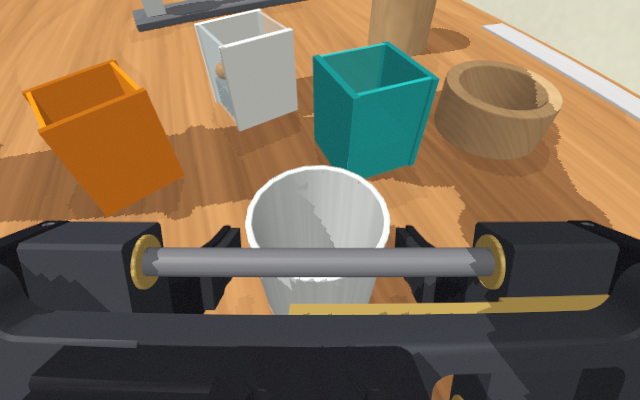

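{"name": "arm_command", "arguments": {
  "motion": [
    [[0, 0, -15], [0, 0, 0], 0],
    [[0, 0, -30], [0, 0, 0], 0],
    [[0, 0, -30], [0, 0, 0], 0],
    [[0, 0, -30], [0, 0, 0], 0],
    [[0, 0, -20], [0, 0, 0], 0],
    [[25, 0, -20], [0, 0, 0], 0],
    [[25, 0, -20], [0, 0, 0], 0]
  ]
}}

```text
time: 14.68
position: [0.4669, -0.3142, 0.1818]
tool_rot: [-1.973, -1.366, -1.011]
ft_force: [0.9, -1.9, 0.1]
grip_width: 1.004
```

```bash
python3 - <<'E'
from tgt import *
s=now()
im,d=optics.get_image('side');cv2.imwrite('pics/s6.png',im)
for az in (13.2,193.2):
    print(az);r=toolrot(az,90)
    kin.track(s['joint_positions'],[(np.r_[cell,.25],r),(np.r_[cell,.055],r),(np.r_[cell,.26],r),(np.array([.5265,.331,.26]),toolrot(az-6.3,90)),(np.array([.5265,.331,.12]),toolrot(az-6.3,90))])
plan(np.r_[cell-[.05,.0],.27],toolrot(13.2,90),None,rd=.5,rr=.1,chk=False)
plan(np.r_[cell-[.05,.0],.27],toolrot(193.2,90),None,rd=.5,rr=.1,chk=False)
E
```

```text
q [ 0.37  0.73  0.87  1.56 -1.07  1.97  1.02] pos [ 0.4669 -0.3142  0.1818] f [ 0.9 -1.9  0.1] grip 1.004 t 14.6833
13.2
  err 0.0001 maxstep 0.22 [-0.7   0.02  0.65  1.78 -0.02  1.35 -1.38] margin 0.32
  err 0.0000 maxstep 0.04 [-0.64  0.24  0.64  1.99 -0.18  0.97 -1.25] margin 0.46
  err 0.0000 maxstep 0.04 [-0.69  0.01  0.65  1.76 -0.02  1.37 -1.39] margin 0.31
  err 0.0000 maxstep 0.04 [-0.95  0.26  0.43  1.51 -0.12  1.4  -1.97] margin 0.56
  err 0.0000 maxstep 0.03 [-0.94  0.35  0.41  1.68 -0.16  1.14 -1.94] margin 0.65
193.2
  err 0.0000 maxstep 0.05 [-0.57  0.01  0.53  1.78 -0.02  1.35  1.76] margin 0.31
  err 0.0000 maxstep 0.04 [-0.53  0.22  0.52  1.99 -0.14  0.96  1.86] margin 0.46
  err 0.0000 maxstep 0.04 [-0.57  0.01  0.52  1.76 -0.02  1.37  1.76] margin 0.31
  err 0.0000 maxstep 0.04 [-0.85  0.25  0.3   1.51 -0.08  1.4   1.15] margin 0.55
  err 0.0000 maxstep 0.03 [-0.84  0.34  0.29  1.68 -0.12  1.14  1.17] margin 0.64
n 12 row [20.0, -21.5, 5.0] [-2.2, -4.2, 4.3] ang 77.0 dist 332
 end err mm [-2.5  1.9  2.4] deg [-0.1  0.4  0.6]
 path z min 0.203 [[0.453, -0.294, 0.203], [0.425, -0.218, 0.239], [0.42, -0.133, 0.265], [0.438, -0.046, 0.276]]
n 21 row [14.0, 12.5, 6.0] [2.8, -1.5, -5.4] ang 130.2 dist 332
 end err mm [-1.8 -1.3 -6.1] deg [-0.7 -0.3  1.2]
 path z min 0.197 [[0.484, -0.308, 0.197], [0.545, -0.244, 0.237], [0.562, -0.153, 0.269], [0.531, -0.062, 0.279], [0.462, 0.005, 0.264]]
```

View pics/s6.png

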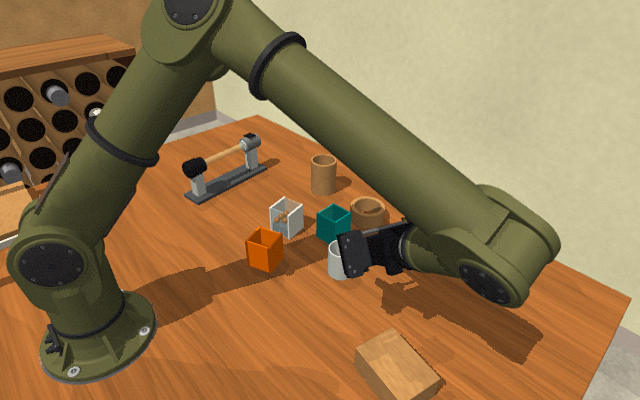

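{"name": "arm_command", "arguments": {
  "motion": [
    [[20, -21.5, 5], [-2.2, -4.2, 4.3], 0],
    [[20, -21.5, 5], [-2.2, -4.2, 4.3], 0],
    [[20, -21.5, 5], [-2.2, -4.2, 4.3], 0],
    [[20, -21.5, 5], [-2.2, -4.2, 4.3], 0],
    [[20, -21.5, 5], [-2.2, -4.2, 4.3], 0],
    [[20, -21.5, 5], [-2.2, -4.2, 4.3], 0]
  ]
}}

```text
time: 15.23
position: [0.4187, -0.1927, 0.2418]
tool_rot: [-2.495, -1.068, -0.641]
ft_force: [-0.2, 0.5, 0.1]
grip_width: 1.005
```

{"name": "arm_command", "arguments": {
  "motion": [
    [[20, -21.5, 5], [-2.2, -4.2, 4.3], 0],
    [[20, -21.5, 5], [-2.2, -4.2, 4.3], 0],
    [[20, -21.5, 5], [-2.2, -4.2, 4.3], 0],
    [[20, -21.5, 5], [-2.2, -4.2, 4.3], 0],
    [[20, -21.5, 5], [-2.2, -4.2, 4.3], 0],
    [[20, -21.5, 5], [-2.2, -4.2, 4.3], 0],
    [[0, 0, 0], [0, 0, 0], 0],
    [[0, 0, 0], [0, 0, 0], 0]
  ]
}}

```text
time: 15.9
position: [0.4284, -0.0553, 0.2682]
tool_rot: [-2.9, -0.689, -0.194]
ft_force: [0.3, 0.2, -0.1]
grip_width: 1.003
```

```bash
python3 - <<'E'
from tgt import *
s=now()
im,d=optics.get_image('wrist');cv2.imwrite('pics/w11.png',im)
P=pose('wrist',s)
vv,uu=np.mgrid[0:400,0:640];p=unproj('wrist',np.c_[uu.ravel(),vv.ravel()],d.ravel(),P);p=p[d.ravel()>0.1]
q=p[(np.hypot(p[:,0]-.514,p[:,1]-.0065)<.062)&(p[:,2]>.074)&(p[:,2]<.085)]
print(len(q),np.percentile(q[:,2],[20,50,80]),cv2.minAreaRect((q[:,:2]*1000).astype(np.float32)))
print([(x['conf'],(P[0]@x['location']+P[1]).round(3)) for x in models.search_frame('wrist','ball0_center')])
print([(x['conf'],x['pixels'].sum()) for x in models.silhouettes('wrist','ball0_center')])
plan(np.r_[cell,.25],toolrot(13.2,90),None,rd=.5,rr=.1,chk=False)
E
```

```text
q [-0.28 -0.24  0.43  1.96 -0.09  1.34 -0.94] pos [ 0.4284 -0.0553  0.2682] f [ 0.3  0.2 -0.1] grip 1.003 t 15.9
995 [0.07879693 0.07974825 0.08049782] ((514.0712280273438, 7.094154357910156), (66.67404174804688, 66.84381866455078), 13.41403865814209)
[(0.41, array([0.488, 0.019, 0.045]))]
[(0.55, np.int64(133)), (0.49, np.int64(10465)), (0.15, np.int64(3362))]
n 4 row [25.5, -7.0, 7.5] [-2.0, -2.1, 3.3] ang 17.5 dist 109
 end err mm [-0.2  0.5  0.2] deg [ 0.1 -0.  -0.2]
 path z min 0.250 [[0.448, -0.04, 0.265], [0.469, -0.023, 0.261], [0.491, -0.007, 0.256], [0.514, 0.007, 0.25]]
```

View pics/w11.png

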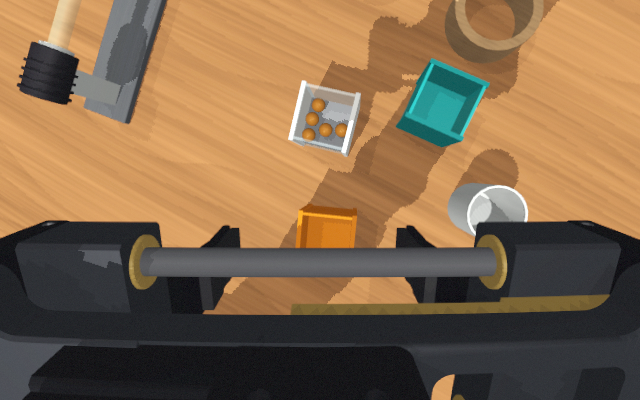

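All five balls lie in the cell at (305–342, 105–135), in one layer, and the cup is upright and empty at (497,210). The frosted walls are the thick edges on the image's left and right, and the windows are at top and bottom, so cell x is at about 13.3°. Next I'll move over the cell.

```bash
sed -i 's/cell=np.array(\[.514,.0065\])/cell=np.array([.514,.007])/' tgt.py; python3 - <<'E'
from tgt import *
plan(np.r_[cell,.18],toolrot(13.3,90),5,rd=.5,rr=.1,chk=False)
E
```

```text
n 5 row [19.0, -4.5, 20.0] [-1.6, -1.7, 2.6] ang 17.4 dist 139
 end err mm [-0.5 -0.5 -0.8] deg [ 0.  0. -0.]
 path z min 0.179 [[0.444, -0.043, 0.252], [0.461, -0.028, 0.235], [0.479, -0.015, 0.217], [0.496, -0.004, 0.198], [0.513, 0.006, 0.179]]
```

{"name": "arm_command", "arguments": {
  "motion": [
    [[19, -4.5, 20], [-1.6, -1.7, 2.6], 0],
    [[19, -4.5, 20], [-1.6, -1.7, 2.6], 0],
    [[19, -4.5, 20], [-1.6, -1.7, 2.6], 0],
    [[19, -4.5, 20], [-1.6, -1.7, 2.6], 0],
    [[19, -4.5, 20], [-1.6, -1.7, 2.6], 0],
    [[0, 0, 0], [0, 0, 0], 0],
    [[0, 0, 0], [0, 0, 0], 0]
  ]
}}

```text
time: 16.63
position: [0.5132, 0.0078, 0.1773]
tool_rot: [3.119, 0.367, -0.008]
ft_force: [-1.0, -0.5, -0.6]
grip_width: 1.004
```

```bash
python3 - <<'E'
from tgt import *
s=now()
plan(np.r_[cell,.13],toolrot(13.3,90),3,rd=.1,rr=.1,chk=False)
E
```

```text
q [-0.36  0.07  0.31  1.87 -0.02  1.21 -1.38] pos [0.5132 0.0078 0.1773] f [-1.  -0.5 -0.6] grip 1.004 t 16.6333
n 3 row [0.3, 0.3, 15.8] [0.0, 0.1, 0.0] ang 0.3 dist 47
 end err mm [ 0.1  0.1 -0.1] deg [-0.  -0.   0.1]
 path z min 0.130 [[0.513, 0.008, 0.162], [0.514, 0.007, 0.146], [0.514, 0.007, 0.13]]
```

{"name": "arm_command", "arguments": {
  "motion": [
    [[0.3, 0.3, 24], [0, 0, 0], 0],
    [[0.3, 0.3, 24], [0, 0, 0], 0],
    [[0, 0, 20], [0, 0, 0], 0],
    [[0, 0, 0], [0, 0, 0], 0],
    [[0, 0, 0], [0, 0, 0], 0]
  ]
}}

```text
time: 17.05
position: [0.5138, 0.0062, 0.1119]
tool_rot: [-3.12, -0.363, 0.002]
ft_force: [0.5, 0.9, -0.2]
grip_width: 1.001
```

```bash
python3 - <<'E'
from tgt import *
s=now()
plan(np.r_[cell,.053],toolrot(13.3,90),2,rd=.1,rr=.1,chk=False)
im,d=optics.get_image('wrist');cv2.imwrite('pics/w12.png',im)
E
```

```text
q [-0.35  0.13  0.31  1.95 -0.05  1.07 -1.36] pos [0.5138 0.0062 0.1119] f [ 0.5  0.9 -0.2] grip 1.001 t 17.05
n 2 row [0.2, -0.4, 29.4] [-0.0, 0.0, -0.0] ang 0.1 dist 59
 end err mm [-0.   0.   0.1] deg [ 0.   0.1 -0. ]
 path z min 0.053 [[0.514, 0.007, 0.082], [0.514, 0.007, 0.053]]
```

View pics/w12.png

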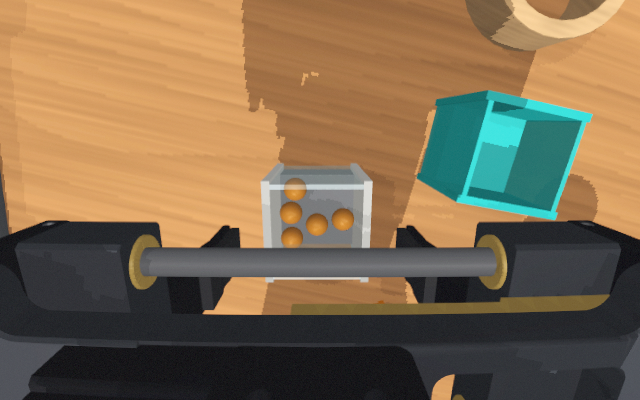

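The cell is square between the fingers, with its frosted edges at x≈267 and 367 and the fingers at 238 and 398. All five balls are visible. I'll descend and grip.

{"name": "arm_command", "arguments": {
  "motion": [
    [[0, -0.4, 20], [0, 0, 0], 0],
    [[0, -0.4, 20], [0, 0, 0], 0],
    [[0, 0, 19], [0, 0, 0], 0],
    [[0, 0, 0], [0, 0, 0], 0],
    [[0, 0, 0], [0, 0, 0], 0]
  ]
}}

```text
time: 17.52
position: [0.5148, 0.0085, 0.0535]
tool_rot: [-3.12, -0.366, -0.001]
ft_force: [0.5, 0.1, -0.3]
grip_width: 0.999
```

```bash
python3 - <<'E'
from tgt import *
s=now()
plan(np.r_[cell,.053],toolrot(13.3,90),1,rd=.1,rr=.1,chk=False)
E
```

```text
q [-0.34  0.21  0.3   1.99 -0.08  0.95 -1.34] pos [0.5148 0.0085 0.0535] f [ 0.5  0.1 -0.3] grip 0.999 t 17.5167
n 1 row [-1.1, 1.3, 0.5] [-0.0, -0.0, 0.1] ang 0.1 dist 2
 end err mm [ 0. -0.  0.] deg [ 0. -0. -0.]
 path z min 0.053 [[0.514, 0.007, 0.053]]
```

{"name": "arm_command", "arguments": {
  "motion": [
    [[0, 1, 0], [0, 0, 0], 0],
    [[0, 0, 0], [0, 0, 0], 1],
    [[0, 0, 0], [0, 0, 0], 1],
    [[0, 0, 0], [0, 0, 0], 1],
    [[0, 0, 0], [0, 0, 0], 1],
    [[0, 0, 0], [0, 0, 0], 1],
    [[0, 0, 0], [0, 0, 0], 1],
    [[0, 0, 0], [0, 0, 0], 1]
  ],
  "force": 35
}}

```text
time: 18.18
position: [0.515, 0.0078, 0.0528]
tool_rot: [3.12, 0.367, 0.001]
ft_force: [-0.9, -1.3, 5.1]
grip_width: 0.756
```

{"name": "arm_command", "arguments": {
  "motion": [
    [[0, 0, -6], [0, 0, 0], 1],
    [[0, 0, -15], [0, 0, 0], 1],
    [[0, 0, -25], [0, 0, 0], 1],
    [[0, 0, -30], [0, 0, 0], 1],
    [[0, 0, -30], [0, 0, 0], 1],
    [[0, 0, -20], [0, 0, 0], 1],
    [[0, 0, -5], [0, 0, 0], 1],
    [[0, 0, 0], [0, 0, 0], 1]
  ]
}}

```text
time: 18.85
position: [0.515, 0.0083, 0.184]
tool_rot: [-3.119, -0.367, -0.002]
ft_force: [-0.5, -0.3, -2.9]
grip_width: 0.756
```

```bash
python3 - <<'E'
from tgt import *
s=now()
im,d=optics.get_image('wrist');cv2.imwrite('pics/w13.png',im)
plan(np.array([.5265,.331,.20]),toolrot(6.9,90),14,rd=.5,rr=.1,chk=False)
E
```

```text
q [-0.36  0.06  0.31  1.86 -0.02  1.22 -1.38] pos [0.515  0.0083 0.184 ] f [-0.5 -0.3 -2.9] grip 0.756 t 18.85
n 14 row [5.0, -22.5, -1.5] [-0.0, 0.0, 0.5] ang 6.5 dist 324
 end err mm [ 0.7 -0.6  3.4] deg [ 0.   0.1 -0.5]
 path z min 0.184 [[0.514, 0.031, 0.184], [0.514, 0.1, 0.188], [0.516, 0.169, 0.193], [0.519, 0.239, 0.197], [0.525, 0.307, 0.202]]
```

View pics/w13.png

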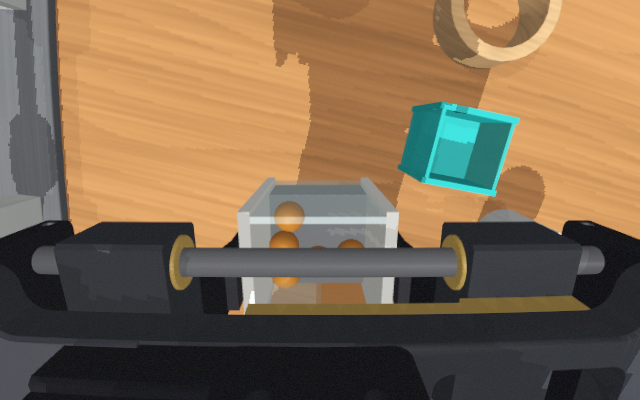

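The cell is held by its frosted walls at (245,260) and (392,260), with the balls inside. I'll carry it high over to the bench.

```bash
python3 - <<'E'
from tgt import *
plan(np.array([.5275,.331,.235]),toolrot(6.9,90),16,rd=.5,rr=.1,chk=False)
E
```

```text
n 16 row [4.5, -19.5, -3.5] [-0.0, 0.0, 0.4] ang 6.5 dist 327
 end err mm [ 0.8 -3.1  3.4] deg [0.  0.1 0.1]
 path z min 0.186 [[0.514, 0.028, 0.186], [0.515, 0.108, 0.2], [0.518, 0.188, 0.214], [0.523, 0.268, 0.228]]
```

{"name": "arm_command", "arguments": {
  "motion": [
    [[2, -8, -6], [0, 0, 0.2], 1],
    [[4, -16, -10], [0, 0, 0.4], 1],
    [[4.5, -19.5, -10], [0, 0, 0.4], 1],
    [[4.5, -19.5, -10], [0, 0, 0.4], 1],
    [[4.5, -19.5, -8], [0, 0, 0.4], 1],
    [[4.5, -19.5, -4], [0, 0, 0.4], 1],
    [[4.5, -19.5, 0], [0, 0, 0.4], 1],
    [[4.5, -19.5, 0], [0, 0, 0.4], 1]
  ]
}}

```text
time: 19.57
position: [0.5162, 0.1544, 0.2296]
tool_rot: [3.128, 0.286, -0.006]
ft_force: [-1.0, -0.3, -4.4]
grip_width: 0.754
```

{"name": "arm_command", "arguments": {
  "motion": [
    [[4.5, -19.5, 0], [0, 0, 0.4], 1],
    [[4.5, -19.5, 0], [0, 0, 0.4], 1],
    [[4.5, -19.5, 0], [0, 0, 0.4], 1],
    [[4.5, -19.5, 0], [0, 0, 0.4], 1],
    [[4.5, -19.5, 0], [0, 0, 0.4], 1],
    [[4.5, -19.5, 0], [0, 0, 0.4], 1],
    [[2, -9, 0], [0, 0, 0.4], 1],
    [[0, 0, 0], [0, 0, 0], 1]
  ]
}}

```text
time: 20.23
position: [0.5237, 0.285, 0.2291]
tool_rot: [-3.134, -0.216, 0.007]
ft_force: [0.0, 0.6, -3.5]
grip_width: 0.759
```

```bash
python3 - <<'E'
from tgt import *
now()
plan(np.array([.5275,.331,.235]),toolrot(6.9,90),None,rd=.5,rr=.1,chk=False)
plan(np.array([.5275,.331,.14]),toolrot(6.9,90),None,rd=.5,rr=.1,chk=False)
im,d=optics.get_image('scene');cv2.imwrite('pics/c7.png',cv2.resize(im[60:220,330:500],None,fx=3.5,fy=3.5))
E
```

```text
q [-0.63  0.21  0.11  1.6  -0.02  1.33 -1.96] pos [0.5237 0.285  0.2291] f [ 0.   0.6 -3.5] grip 0.759 t 20.2333
n 2 row [5.0, -22.5, -3.0] [-0.0, 0.1, 0.5] ang 1.0 dist 46
 end err mm [ 0.2 -0.   0.1] deg [ 0.  0. -0.]
 path z min 0.232 [[0.526, 0.308, 0.232], [0.528, 0.331, 0.235]]
n 3 row [3.5, -15.0, 29.5] [-0.0, 0.1, 0.3] ang 1.0 dist 100
 end err mm [0.5 0.  0.6] deg [ 0.  -0.1  0.1]
 path z min 0.141 [[0.525, 0.3, 0.2], [0.526, 0.316, 0.17], [0.528, 0.331, 0.141]]
```

View pics/c7.png

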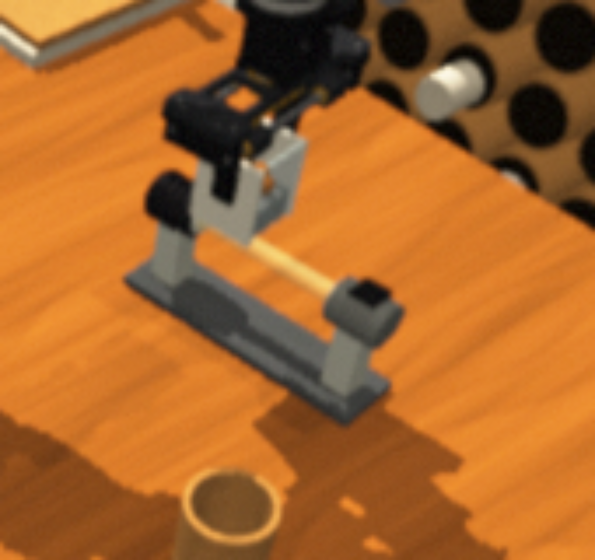

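{"name": "arm_command", "arguments": {
  "motion": [
    [[5, -22.5, 0], [0, 0, 0.5], 1],
    [[5, -22.5, 0], [0, 0, 0.5], 1],
    [[0, 0, 0], [0, 0, 0], 1],
    [[0, 0, 25], [0, 0, 0], 1],
    [[0, 0, 25], [0, 0, 0], 1],
    [[0, 0, 25], [0, 0, 0], 1],
    [[0, 0, 15], [0, 0, 0], 1],
    [[0, 0, 0], [0, 0, 0], 1]
  ]
}}

```text
time: 20.95
position: [0.5273, 0.3239, 0.1364]
tool_rot: [3.131, 0.178, -0.013]
ft_force: [0.1, 0.4, -3.7]
grip_width: 0.751
```

```bash
python3 - <<'E'
from tgt import *
s=now()
plan(np.array([.5275,.331,.118]),toolrot(6.9,90),2,rd=.1,rr=.1,chk=False)
for n in ('wrist','scene','side'):
    s=ctrl.get_state();im,d=optics.get_image(n);P=pose(n,s)
    vv,uu=np.mgrid[0:400,0:640];p=unproj(n,np.c_[uu.ravel(),vv.ravel()],d.ravel(),P);np.save(f'pics/f_{n}.npy',np.c_[p,d.ravel()])
    cv2.imwrite(f'pics/f_{n}.png',im)
im=cv2.imread('pics/f_scene.png');cv2.imwrite('pics/f_scenec.png',cv2.resize(im[70:220,340:490],None,fx=3.8,fy=3.8))
im=cv2.imread('pics/f_side.png');cv2.imwrite('pics/f_sidec.png',cv2.resize(im[100:260,150:400],None,fx=3,fy=3))
E
```

```text
q [-0.67  0.33  0.09  1.65 -0.03  1.18 -2.03] pos [0.5273 0.3239 0.1364] f [ 0.1  0.4 -3.7] grip 0.751 t 20.95
n 2 row [0.5, -3.6, 9.2] [0.1, 0.2, -0.2] ang 0.7 dist 20
 end err mm [-0.1  0.  -0.1] deg [-0.1  0.1  0. ]
 path z min 0.118 [[0.527, 0.327, 0.127], [0.527, 0.331, 0.118]]
```

View pics/f_wrist.png

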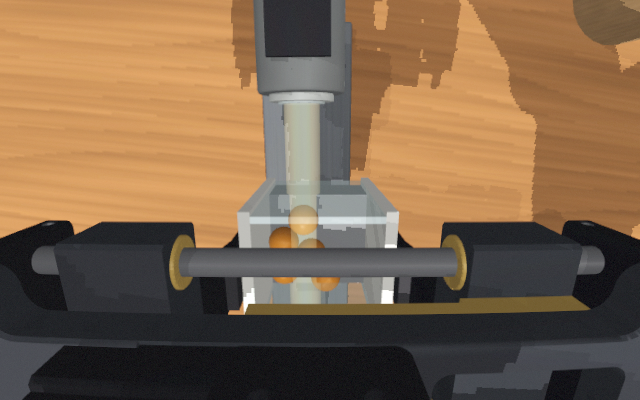

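View pics/f_scenec.png

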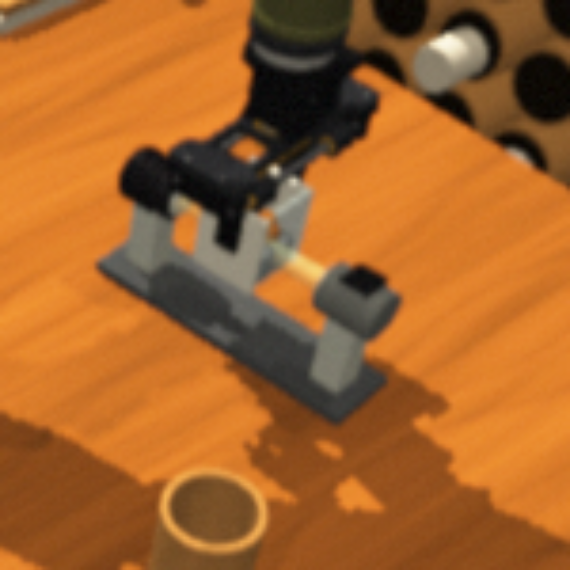

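View pics/f_sidec.png

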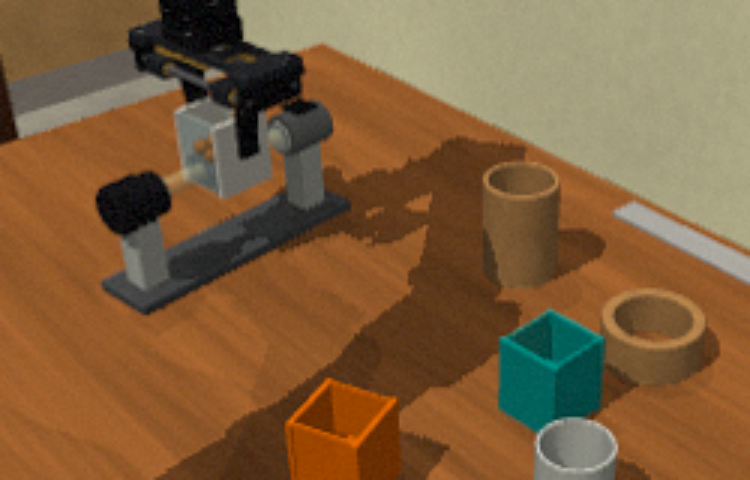

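The beam shows at x≈303 against the cell's centre at 318, which matches the 7 mm sideways offset still to go. The walls run parallel to the beam. I'll make the final adjustment.

{"name": "arm_command", "arguments": {
  "motion": [
    [[0.5, -3.6, 9], [0, 0, 0], 1],
    [[0.5, -3.6, 9], [0, 0, 0], 1],
    [[0, 0, 0], [0, 0, 0], 1],
    [[0, 0, 0], [0, 0, 0], 1]
  ]
}}

```text
time: 21.43
position: [0.5291, 0.3353, 0.1225]
tool_rot: [3.136, 0.183, -0.003]
ft_force: [0.1, -0.0, -2.8]
grip_width: 0.757
```

```bash
python3 - <<'E'
from tgt import *
s=now()
plan(np.array([.5275,.331,.118]),toolrot(6.9,90),1,rd=.1,rr=.1,chk=False)
bx=np.array([np.cos(np.radians(6.9)),np.sin(np.radians(6.9)),0]);by=np.array([-bx[1],bx[0],0]);o=np.array([.5263,.331,0])
for n in ('wrist','scene','side'):
    s=ctrl.get_state();im,d=optics.get_image(n);P=pose(n,s)
    cv2.imwrite(f'pics/g_{n}.png',im)
    vv,uu=np.mgrid[0:400,0:640];p=unproj(n,np.c_[uu.ravel(),vv.ravel()],d.ravel(),P);p=p[d.ravel()>.1]
    l=np.c_[(p-o)@bx,(p-o)@by,p[:,2]]
    q=l[(abs(l[:,0])<.045)&(abs(l[:,1])<.05)&(l[:,2]>.139)&(l[:,2]<.15)]
    w=im[...,:].reshape(-1,3)[d.ravel()>.1][(abs(l[:,0])<.045)&(abs(l[:,1])<.05)&(l[:,2]>.139)&(l[:,2]<.15)]
    q=q[w.min(1)>110] if len(q) else q
    if len(q)>5: print(n,len(q),'x',np.percentile(q[:,0],[1,99]).round(4),'y',np.percentile(q[:,1],[1,99]).round(4),'z',np.percentile(q[:,2],[50,95]).round(4),cv2.minAreaRect((q[:,:2]*1000).astype(np.float32)))
    # cell foot/underside: white-ish wall points
    q=l[(abs(l[:,0])<.04)&(abs(l[:,1])<.045)&(l[:,2]>.04)&(l[:,2]<.13)]
    if len(q)>5: print('   walls z',np.percentile(q[:,2],[1,5]).round(4),'y',np.percentile(q[:,1],[5,95]).round(4),len(q))
    for t in ('ball0_center','cell','cup'):
        print(t,[(round(x['conf'],2),(P[0]@x['location']+P[1]).round(3).tolist()) for x in models.search_frame(n,t)])
im=cv2.imread('pics/g_side.png');cv2.imwrite('pics/g_sidec.png',cv2.resize(im[90:210,170:300],None,fx=4.5,fy=4.5))
E
```

```text
q [-0.67  0.35  0.08  1.65 -0.03  1.15 -2.04] pos [0.5291 0.3353 0.1225] f [ 0.1 -0.  -2.8] grip 0.757 t 21.4333
n 1 row [-2.0, 4.1, 4.5] [0.0, 0.1, -0.2] ang 0.2 dist 6
 end err mm [0. 0. 0.] deg [-0.  0. -0.]
 path z min 0.118 [[0.528, 0.331, 0.118]]
wrist 3468 x [-0.0091  0.0352] y [-0.029   0.0367] z [0.1488 0.1499] ((11.068416595458984, 3.800233840942383), (66.52302551269531, 49.031558990478516), 89.9206314086914)
   walls z [0.0745 0.0885] y [-0.0243  0.032 ] 8741
ball0_center []
cell [(0.6, [0.553, 0.334, 0.129])]
cup []
scene 58 x [-0.0178  0.0338] y [-0.0318  0.0368] z [0.1456 0.1498] ((0.3986778259277344, 2.4376564025878906), (66.87174987792969, 68.93788146972656), 0.05323753505945206)
   walls z [0.072  0.0754] y [-0.0369  0.0316] 341
ball0_center [(0.62, [0.559, 0.325, 0.013])]
cell [(0.96, [0.554, 0.309, 0.118]), (0.83, [0.4, -0.062, 0.051]), (0.79, [0.59, -0.101, 0.053])]
cup [(0.9, [0.511, -0.213, 0.048])]
side 52 x [-0.0324  0.0025] y [-0.0306  0.037 ] z [0.1469 0.1496] ((-17.965721130371094, 1.9030380249023438), (70.41173553466797, 39.422706604003906), 76.28305053710938)
   walls z [0.0715 0.0739] y [-0.0364  0.0323] 483
ball0_center []
cell [(0.74, [0.574, -0.114, 0.052]), (0.69, [0.509, 0.304, 0.116]), (0.59, [0.379, -0.077, 0.045])]
cup [(0.84, [0.498, -0.221, 0.048])]
```

View pics/g_wrist.png

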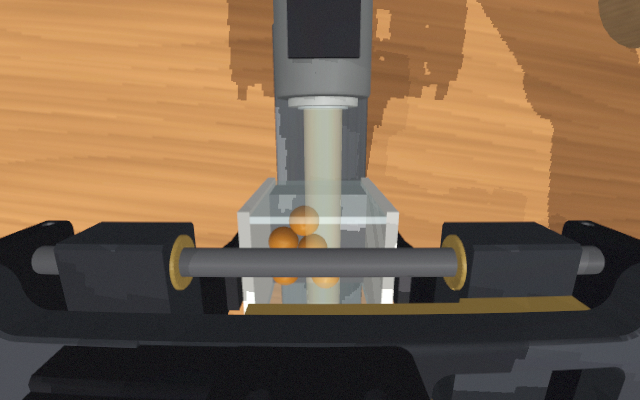

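View pics/g_sidec.png

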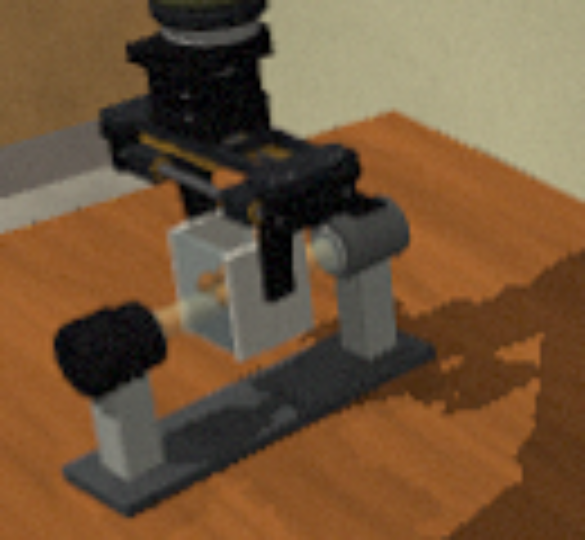

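{"name": "arm_command", "arguments": {
  "motion": [
    [[-1.5, 3.8, 4.5], [0, 0, 0], 1],
    [[0, 0, 0], [0, 0, 0], 1],
    [[0, 0, 0], [0, 0, 0], 1],
    [[0, 0, 0], [0, 0, 0], 1]
  ]
}}

```text
time: 22.37
position: [0.5287, 0.3309, 0.1186]
tool_rot: [-3.136, -0.181, 0.001]
ft_force: [-0.4, 0.4, -3.6]
grip_width: 0.755
```

```bash
python3 - <<'E'
from tgt import *
for i in range(2):
    s=now();plan(np.array([.5275,.331,.118]),toolrot(6.9,90),1,rd=.1,rr=.1,chk=False)
    n='wrist';im,d=optics.get_image(n);P=pose(n,s);cv2.imwrite('pics/h_wrist.png',im)
bx=np.array([np.cos(np.radians(6.9)),np.sin(np.radians(6.9)),0]);by=np.array([-bx[1],bx[0],0]);o=np.array([.5263,.331,0])
vv,uu=np.mgrid[0:400,0:640];p=unproj(n,np.c_[uu.ravel(),vv.ravel()],d.ravel(),P);p=p[d.ravel()>.1]
l=np.c_[(p-o)@bx,(p-o)@by,p[:,2]]
m=(abs(l[:,0])<.045)&(abs(l[:,1])<.05)&(l[:,2]>.135)&(l[:,2]<.15);q=l[m];w=im.reshape(-1,3)[d.ravel()>.1][m];q=q[w.min(1)>110]
print('x',np.percentile(q[:,0],[1,99]).round(4),'y',np.percentile(q[:,1],[1,99]).round(4),'z',np.percentile(q[:,2],[50,95]).round(4),cv2.minAreaRect((q[:,:2]*1000).astype(np.float32)))
im,d=optics.get_image('scene');cv2.imwrite('pics/h_scene.png',cv2.resize(im[70:250,230:500],None,fx=2.9,fy=2.9))
E
```

```text
q [-0.67  0.34  0.08  1.66 -0.03  1.14 -2.03] pos [0.5287 0.3309 0.1186] f [-0.4  0.4 -3.6] grip 0.755 t 22.3667
n 1 row [-1.2, -0.3, 0.6] [-0.0, 0.0, -0.3] ang 0.3 dist 1
 end err mm [-0.  0.  0.] deg [-0.  0.  0.]
 path z min 0.118 [[0.527, 0.331, 0.118]]
q [-0.67  0.34  0.08  1.66 -0.03  1.14 -2.03] pos [0.5288 0.331  0.1188] f [ 0.2  0.1 -3.8] grip 0.754 t 22.4167
n 1 row [-1.3, -0.1, 0.8] [-0.0, 0.0, -0.3] ang 0.3 dist 1
 end err mm [-0. -0. -0.] deg [0. 0. 0.]
 path z min 0.118 [[0.527, 0.331, 0.118]]
x [-0.01    0.0343] y [-0.0333  0.0323] z [0.1453 0.1466] ((10.283349990844727, -0.46987152099609375), (66.56256866455078, 48.77256774902344), 89.75849914550781)
```

View pics/h_wrist.png

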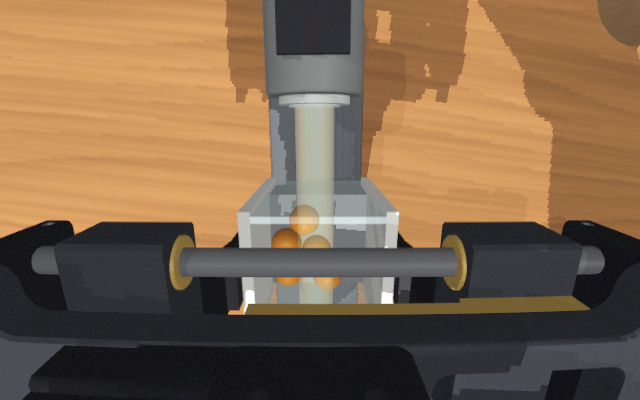

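View pics/h_scene.png

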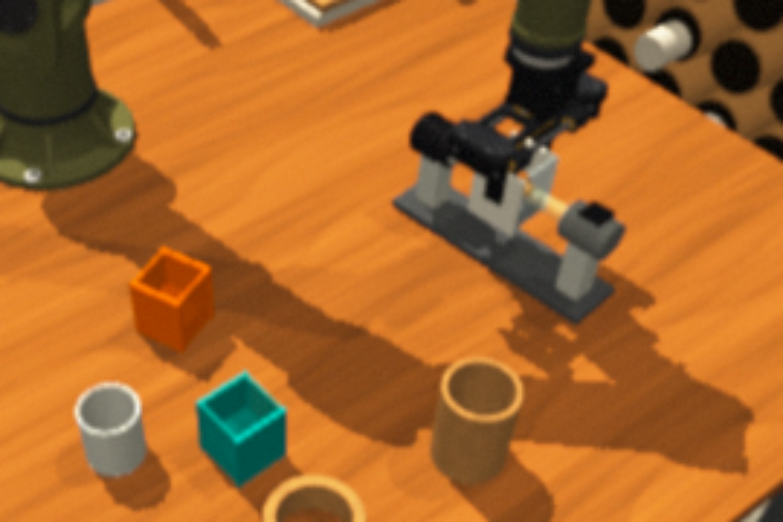

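The cell's measured centre is about 1 mm along the beam, 0.5 mm sideways and 0.5–1.5 mm in height from the target, and it is square within 1°. The cup is upright, and nothing else has moved. I'm handing the job in.

```bash
python3 - <<'E'
from h import *
s=ctrl.get_state();print(s['qd'].round(4),s['grip_width'])
print(ctrl.close_job())
E
```

```text
[-0.0002 -0.0016 -0.0011 -0.0007  0.0006  0.0027 -0.0005] 0.7564931924897804
the job is handed in; nothing more can be done
None
```

I poured all five balls into the white cell and set the empty cup back upright on the table. The cell was then held by its frosted walls in the light beam, and I handed the job in at about 22.5 s. No verdict was reported.

**Final checks:**
- **Cell position:** it measured about 1 mm along the beam, 0.5 mm sideways and 0.5–1.5 mm in height from the beam's middle. It was square to the beam within 1° and nearly motionless, with joint speeds below 0.003 rad/s.
- **Grip:** 35 N was set, with the fingers on the frosted walls only in the pictures.
- **Balls:** all five were counted in one layer before the cell was picked up. In the last wrist picture four were clearly visible, with the fifth probably hidden behind the gripper rod; none showed on the table.
- **Cup and other objects:** the cup was upright and empty, about 8 mm from where it started. The tape, core and look-alikes looked unmoved; I did not re-measure the carton.

**What disagreed:** the ball detector was unreliable inside the cell, giving one or no detections and a stray one near the bench base. I counted from the pictures instead. Moves also missed their targets by several millimetres at times, so I corrected them from measured poses.

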